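Zero the scale, load a pinwheel layer, register the weight

ROBOT

A 6-joint arm with a two-finger parallel gripper is mounted at the origin on a cart in front of the work surface, level with it; the furniture and walls round the work are solid. World frame = base frame: x ahead of the robot, y to its left, z up, the work surface at z = 0. Lengths are in mm, angles in rad, forces in N, time in s.
With the tool pointing down it reaches from about 300 to 775 mm from the base axis. Payload 14.6 kg.
Tool frame: the origin (TCP) lies at the very end of the fingers, on their centre line; the grasp point (between the pads) lies 19 mm behind it; z points along the fingers, y is the line along which they close (so a half turn about z gives the same grasp; the last joint's range is limited). The gripper opens to 94 mm and grips with 3 to 60 N. Pads are 16 mm wide; open, the fingers measure 119 mm over their backs; the gripper's body (75 mm by 177 mm) begins 78 mm behind the grasp point.
Start: joints at [1.128, 0.3, 1.521, -0, 1.321, -0.067], TCP at [201.856, 511.609, 205.446] pointing down, gripper open.
Joint ranges: [-3.03, 3.03], [-0.79, 2.21], [0.23, 2.52], [-1.04, 4.18], [0, 3.07], [-2.55, 2.55]. Speed limits (rad/s): [2.22, 2.22, 2.57, 3.14, 3.14, 3.14].

INTERFACE

Orientations are given as [roll, pitch, yaw] about the fixed x, y, z axes, in that order (R = Rz(yaw) Ry(pitch) Rx(roll)).
In Python, from cell import manip gives the robot as it stands.
- The arm moves only by the tool servo_tool, never from a script. Its argument "motion" is a list that holds one entry, the list of rows, each a list of 7 numbers: the shift along the world's x, y, z as a fraction of full scale, then the turn, a rotation vector about the world's x, y, z as a fraction of full scale, then the closure, from 0 (fully open) to 1 (shut). In form: [[[x, y, z, rx, ry, rz, gripper], ...]]. A call has 1 to 10 rows; each row is the pose to reach, as a shift and turn from the pose commanded when the call began, turning the shorter way round; what a row does not reach only later rows make up. Full scale, the value 1, is 0.5 m for a shift and pi rad for a turn. A row lasts 1/10 s, in which the tool goes at most 50 mm and 8.59 degrees, less where a joint would pass 70% of its speed; a pose out of reach is approached as far as the arm can. A call with a number of a shift or a turn outside -1 to 1 is refused whole. A call with a gripper value outside its range is refused whole. The fingers move at their own pace and stop on an object; "newtons" is the grip in N (left out, the last holds). Time passes only in rows, so rows that repeat a pose let the fingers close. It gives the time, the measured TCP pose, the force, the opening and the grip force at its end, in the units of the state.
- manip.read_state(): the state, without advancing time (a new reading comes with each control period).
- manip.camera(name): name is "scene" or "top"; returns a dict with "frame" (384x512x3 uint8, red, green, blue), "range_z" (384x512 float32, mm along the optical axis (not along the pixel's ray), 0 where there is no reading), "vfov" (degrees; the focal length in pixels is half the picture's height over the tangent of half this angle, whatever the lens; pixels are square), "cx", "cy" (the principal point, pixels), "k1" (the pictures are not rectified: a ray, as slopes to the right and down, at radius r is drawn at 1 + k1 r^2 times it, then the intrinsics apply), "cam_to_world" (4x4, takes a point from camera to world coordinates). Camera axes: x right, y down, z forward; pixel columns grow to the right and rows downward; lengths in mm; the calibration is good to about 2 mm. A picture is of the moment at which its call begins.
- manip.sign_off(): hands the job in; it is judged then, once.
The state is a dict: "clock": time; "joints": joint angles; "qd": joint speeds; "effort": joint torques, N m; "eef_pos": TCP position; "eef_rot": TCP orientation; "wrist_force": force on the tool from outside, world axes, zero at the start; "moment": the same for the moment, N m; "finger_gap": finger opening in mm; "finger_force": force on a finger pad.
Only numpy, scipy, OpenCV 4.12 (cv2) and the standard library are available. Lean on these libraries where they do the work, as an engineer would, in place of code of your own. Each camera call takes 0.05 s, during which the arm holds its last target. There are 200 camera calls.

TASK

Weigh a shipment. Somebody set a carton on the pallet board before the bench scale was zeroed: take it off onto the counter and, with nothing on the board, push the yellow zero key, sunk in the scale's display head, fully in with the tip of the held awl. Then load all the cartons, that one too, onto the board in the marked pinwheel, each lying squarely in an outline of its own (with three cartons one outline stays empty), push the green key fully in with the held awl to register the weight, and leave the awl lying on the cork mat; hold each key in for a moment, never press the yellow key with a carton on the board, and leave the spool, the jar of tacks and the wax tin where they stand.

Things in the scene. Friction and masses are not known exactly. Their poses are not given: they have to be found in the camera images.
- scale: bench scale, fixed, of 186 x 186 mm pan at z = 40 mm: origin at the centre of its underside, x axis away from the robot, y to the left, z up. A display head (92 mm wide, 44 mm deep, from 55 to 125 mm above the counter) stands to its left, on the +y side, its centre 165 mm from the pan's centre; its front face, 40 mm beyond the pan's centre in x, has a window and below it two keys sunk in wells
- pallet: small plywood pallet board 180 x 180 mm on the scale's pan, fixed to it; its deck lies 56 mm above the counter (origin 16 mm below the deck, at the middle; axes as the scale). Four dark outlines on the deck mark a pinwheel of four cartons, 4 mm apart, 140 mm square in all, with an open square of 48 mm in the middle: each outline lies with part of one long side on that middle square
- mat_top (a point): centre of the top of the cork tool mat, 170 x 85 x 3 mm, fixed on the counter in front of the display head; x along its 170 mm side. The counter ends at x = 0.37 m in front and y = 0.29 m on the left
- awl_handle (a point): middle of the turned brown wooden handle of the awl (145 mm long, 90 g): handle 28 mm dia, of nearly full thickness for 26 mm to either side of this point, lengthwise, its axis 14 mm above what it lies on; y axis of the point points along the handle away from the tip
- awl_tip (a point): tip of the awl's bright steel blade (8 mm dia, 64 mm long), 112 mm from the handle's middle; y axis points from the tip to the handle
- zero_well (a point): centre of the mouth of the left (+y) well, that of the yellow key, in the flat upright front face of the display head: a straight hole 18 mm wide with a yellow rim; the key's face (15 mm dia) lies 6 mm inside it, across the hole; its x axis points level into the well (straight into the key), its z axis up. The well is too narrow for a finger, the awl's 8 mm blade goes in
- total_well (a point): centre of the mouth of the right (-y) well, that of the green key, in the flat upright front face of the display head: a straight hole 18 mm wide with a green rim; the key's face (15 mm dia) lies 6 mm inside it, across the hole; its x axis points level into the well (straight into the key), its z axis up. The well is too narrow for a finger, the awl's 8 mm blade goes in
- zero_key (a joint): the yellow spring key, sunk in the left of the two wells of the display head: 0 = out, 0.005 m = fully in, along the scale's +x; it starts to move at about 1.5 N, is fully in at about 3 N, where it meets a firm stop, and springs back when released; only a press of 3.5 mm or more for 0.2 s is registered
- total_key (a joint): the green spring key, sunk in the right of the two wells of the display head: 0 = out, 0.005 m = fully in, along the scale's +x; it starts to move at about 1.5 N, is fully in at about 3 N, where it meets a firm stop, and springs back when released; only a press of 3.5 mm or more for 0.2 s is registered
- place_1 (a point): where the centre of a carton belongs when it stands in outline 1, at -25, -47 mm (x, y) from the pallet's middle, 23 mm above the deck; a carton here lies with its length along the pallet's x axis
- place_2 (a point): where the centre of a carton belongs when it stands in outline 2, at 47, -25 mm (x, y) from the pallet's middle, 23 mm above the deck; a carton here lies with its length along the pallet's y axis
- place_3 (a point): where the centre of a carton belongs when it stands in outline 3, at 25, 47 mm (x, y) from the pallet's middle, 23 mm above the deck; a carton here lies with its length along the pallet's x axis
- place_4 (a point): where the centre of a carton belongs when it stands in outline 4, at -47, 25 mm (x, y) from the pallet's middle, 23 mm above the deck; a carton here lies with its length along the pallet's y axis
- carton_1_center (a point): centre of a brown cardboard carton, 90 mm long (x axis) and 46 x 46 mm in section (y, z), about 0.2 kg; it may be absent. Any of its four long faces may be down
- carton_2_center (a point): centre of a brown cardboard carton, 90 mm long (x axis) and 46 x 46 mm in section (y, z), about 0.2 kg; it may be absent. Any of its four long faces may be down
- carton_3_center (a point): centre of a brown cardboard carton, 90 mm long (x axis) and 46 x 46 mm in section (y, z), about 0.2 kg; it may be absent. Any of its four long faces may be down
- carton_4_center (a point): centre of a brown cardboard carton, 90 mm long (x axis) and 46 x 46 mm in section (y, z), about 0.2 kg; this one starts on the pallet board; there is free counter for it between the scale and the vice, which stands to the right (120 mm high, x from 0.45 to 0.60 m, y from -0.29 to -0.41 m). Any of its four long faces may be down
- spool_tan: thread spool with tan thread, 40 mm dia, 60 mm high, bystander, origin under its middle
- jar_nails: jar of tacks, 60 mm dia, 64 mm high, bystander, origin under its middle
- wax_tin: round brass-coloured wax tin, 62 mm dia, 25 mm high, bystander, origin under its middle; beside the fixed drawer chest, 235 mm high, with knobs and an open drawer, behind the scale (y from -0.17 to 0.19 m; keep the gripper's body short of x = 0.68 m there)

How it is judged (in metres and radians):
On the way, in this order (a step that is already met when the one before it is completed fails the run):
1. the yellow zero key is pressed in with the held awl while no carton is on the scale (value of joint zero_key above 0.0035 m and contact force between awl and zero_key above 0.5 N and contact force between the fingers and awl above 1 N and contact force between each of carton_1, carton_2, carton_3, carton_4 and scale below 0.05 N), for 0.2 s.
2. every carton lies in an outline of its own on the pallet board and is let go (((distance between carton_1_center and place_1 below 0.01 m and angle between the x axis of carton_1_center and the x axis of pallet, either way round below 0.12 rad) or (distance between carton_1_center and place_2 below 0.01 m and angle between the x axis of carton_1_center and the y axis of pallet, either way round below 0.12 rad) or (distance between carton_1_center and place_3 below 0.01 m and angle between the x axis of carton_1_center and the x axis of pallet, either way round below 0.12 rad) or (distance between carton_1_center and place_4 below 0.01 m and angle between the x axis of carton_1_center and the y axis of pallet, either way round below 0.12 rad)) and contact force between the fingers and carton_1 below 0.1 N and linear speed of each of carton_1, carton_2, carton_3, carton_4 below 0.02 m/s and ((distance between carton_2_center and place_1 below 0.01 m and angle between the x axis of carton_2_center and the x axis of pallet, either way round below 0.12 rad) or (distance between carton_2_center and place_2 below 0.01 m and angle between the x axis of carton_2_center and the y axis of pallet, either way round below 0.12 rad) or (distance between carton_2_center and place_3 below 0.01 m and angle between the x axis of carton_2_center and the x axis of pallet, either way round below 0.12 rad) or (distance between carton_2_center and place_4 below 0.01 m and angle between the x axis of carton_2_center and the y axis of pallet, either way round below 0.12 rad)) and contact force between the fingers and carton_2 below 0.1 N and ((distance between carton_3_center and place_1 below 0.01 m and angle between the x axis of carton_3_center and the x axis of pallet, either way round below 0.12 rad) or (distance between carton_3_center and place_2 below 0.01 m and angle between the x axis of carton_3_center and the y axis of pallet, either way round below 0.12 rad) or (distance between carton_3_center and place_3 below 0.01 m and angle between the x axis of carton_3_center and the x axis of pallet, either way round below 0.12 rad) or (distance between carton_3_center and place_4 below 0.01 m and angle between the x axis of carton_3_center and the y axis of pallet, either way round below 0.12 rad)) and contact force between the fingers and carton_3 below 0.1 N and ((distance between carton_4_center and place_1 below 0.01 m and angle between the x axis of carton_4_center and the x axis of pallet, either way round below 0.12 rad) or (distance between carton_4_center and place_2 below 0.01 m and angle between the x axis of carton_4_center and the y axis of pallet, either way round below 0.12 rad) or (distance between carton_4_center and place_3 below 0.01 m and angle between the x axis of carton_4_center and the x axis of pallet, either way round below 0.12 rad) or (distance between carton_4_center and place_4 below 0.01 m and angle between the x axis of carton_4_center and the y axis of pallet, either way round below 0.12 rad)) and contact force between the fingers and carton_4 below 0.1 N), for 0.3 s.
3. the green key is pressed in with the held awl while all cartons lie in their outlines (all of step 2 and value of joint total_key above 0.0035 m and contact force between awl and total_key above 0.5 N and contact force between the fingers and awl above 1 N), for 0.2 s.
At the end, for the whole second after the job is handed in: every carton present lies in one of the four outlines, centre within 10 mm of the place and its length within 0.12 rad (7 degrees) of the outline's, at rest and let go; the awl lies level, at rest and let go, with the middle of its handle on the cork mat; both keys are out again (all of step 2 and x of awl_handle in the frame of mat_top between -0.085 and 0.085 m and y of awl_handle in the frame of mat_top between -0.0425 and 0.0425 m and height (world z) of awl_handle below 0.03 m and angle between awl_handle's own y axis and vertical between 1.37 and 1.77 rad and contact force between the fingers and awl below 0.1 N and linear speed of awl below 0.02 m/s and value of joint each of zero_key, total_key below 0.001 m); the robot touches nothing.
It fails at once if the yellow zero key is pressed while a carton is on the scale (value of joint zero_key above 0.003 m and contact force between any of carton_1, carton_2, carton_3, carton_4 and scale above 0.3 N).
It fails at once if the spool, the jar of tacks or the wax tin is moved more than 3 cm (distance of any of spool_tan, jar_nails, wax_tin from where it was at the start of the episode above 0.03 m).
Of carton_1, carton_2, carton_3 only 2 to 3 are there at a start; the rules pass over those that are not, and their reading is None.
At some moment in a run one of carton_2, carton_3, carton_4 may be knocked a few centimetres aside while the robot is not near it.
Once in a run the grip may slacken for a moment while it holds something.
It also fails if it takes over 210 s, if anything falls off the work surface, if the arm or the gripper's body presses on something with over 40 N, if the wrist force passes 120 N, or if a joint passes its speed limit or range.

## Working session

There is one attempt and no reset: what is moved stays moved. The work goes in short steps, Python scripts to look and compute and a tool call to move; the robot and the scene stay as the last step left them, time stands still between calls to the robot, and variables do not carry over. Pictures are saved under pics/ and viewed, at most 14 in all, crops included, and the job is handed in when it is done.

Besides the shell and the picture viewer there is one more tool, called as name([rows], argument=value, ...), one row to a line, values as JSON. servo_tool: Moves the arm, as the interface text tells. Its arguments: {"type":"object","properties":{"motion":{"type":"array"},"newtons":{"type":"number"}},"required":["motion"]}

```bash
mkdir -p pics; ls
cat > h.py <<'E'
import numpy as np, cv2
from cell import manip
def K(c):
    f=c['frame'].shape[0]/2/np.tan(np.radians(c['vfov']/2)); return f
def cloud(c):
    f=K(c); h,w=c['range_z'].shape
    u,v=np.meshgrid(np.arange(w),np.arange(h))
    d=np.stack([(u-c['cx'])/f,(v-c['cy'])/f],-1)
    s=d.copy()
    for _ in range(15): s=d/(1+c['k1']*(s**2).sum(-1,keepdims=True))
    z=c['range_z'][...,None]
    P=np.concatenate([s*z,z],-1)
    T=np.array(c['cam_to_world'])
    W=P@T[:3,:3].T+T[:3,3]
    W[c['range_z']==0]=np.nan
    return W
def snap(n,name):
    c=manip.camera(n); cv2.imwrite(f'pics/{name}.png',c['frame'][...,::-1]); return c,cloud(c)
def ortho(c,W,x0=280,x1=760,y0=-320,y1=320,name=None):
    pass
E
cat > a.py <<'E'
from h import *
for n in('top','scene'):
    c,W=snap(n,n+'0'); print(n,c['vfov'],c['k1'],np.array(c['cam_to_world']).round(3).tolist())
    np.savez(n+'0.npz',W=W,f=c['frame'])
    i=cv2.resize(c['frame'],(768,576),interpolation=cv2.INTER_CUBIC); cv2.imwrite(f'pics/{n}0.png',i[...,::-1])
print(manip.read_state())
E
python3 a.py
```

```text
pics
top 42.4200884179028 -0.0636485888049906 [[0.011, -0.992, 0.122, 415.28], [-1.0, -0.012, -0.008, -66.586], [0.01, -0.122, -0.992, 1490.077], [0.0, 0.0, 0.0, 1.0]]
scene 46.57415385241886 -0.01946878973780126 [[0.516, -0.6, 0.612, -194.571], [-0.857, -0.363, 0.367, -556.987], [0.002, -0.713, -0.701, 963.592], [0.0, 0.0, 0.0, 1.0]]
{'clock': 0.1, 'joints': array([ 1.12840855e+00,  3.00411247e-01,  1.52148928e+00, -1.94190318e-05,
        1.32070089e+00, -6.66295564e-02]), 'qd': array([ 9.85827564e-04, -1.92660564e-03,  1.79203908e-04, -2.11053629e-05,
        9.74765515e-04, -1.23458277e-03]), 'effort': array([ 2.60922556e-03, -5.32640433e+01, -3.53287733e+01,  7.10062799e-02,
        2.35447695e-02, -5.40810038e-05]), 'eef_pos': array([201.76429036, 511.41434187, 204.95799427]), 'eef_rot': array([-3.14058487e+00, -4.83956512e-05,  2.76583922e+00]), 'wrist_force': array([-0.03200539,  0.32996023,  0.06033115]), 'moment': array([-0.01201331,  0.00027364,  0.00169368]), 'finger_force': 0.0, 'finger_gap': 93.87080246790818}
```

View pics/top0.png

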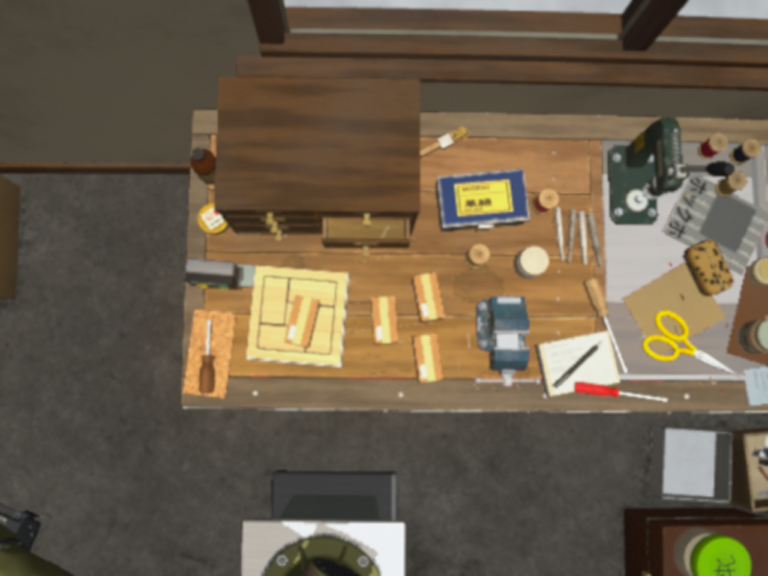

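View pics/scene0.png

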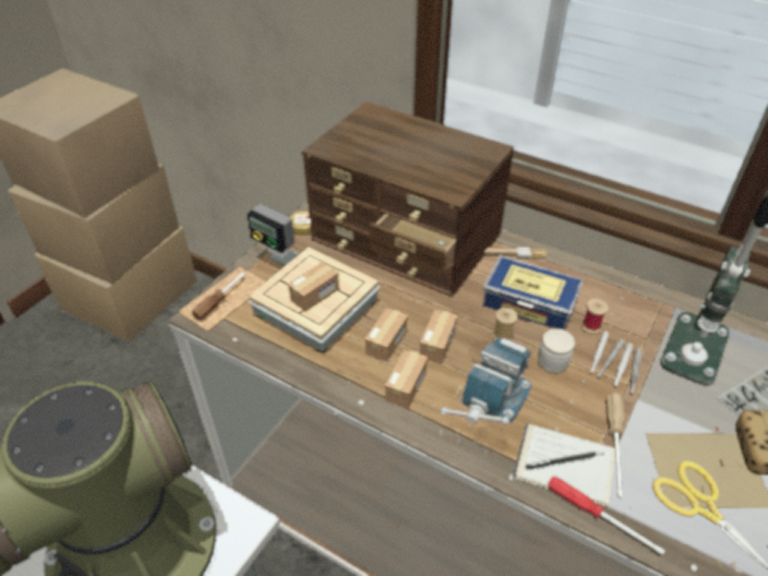

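```bash
cat >> h.py <<'E'
def boxes(W,zt,tol=7,amin=200,xr=(330,720),yr=(-300,300),cols=None):
    """rects of level faces at height zt, seen in W; 1 mm raster"""
    X,Y,Z=W[...,0],W[...,1],W[...,2]
    m=(abs(Z-zt)<tol)&(X>xr[0])&(X<xr[1])&(Y>yr[0])&(Y<yr[1])
    n,l,st,_=cv2.connectedComponentsWithStats(m.astype(np.uint8),connectivity=4)
    out=[]
    for i in range(1,n):
        if st[i,4]<amin: continue
        p=W[l==i]; r=cv2.minAreaRect(p[:,:2].astype(np.float32))
        (cx,cy),(a,b),t=r
        if a<b: t+=90
        t=(t+90)%180-90
        out.append((round(cx,1),round(cy,1),round(max(a,b),1),round(min(a,b),1),round(t,1),round(float(np.median(p[:,2])),1),int(st[i,4])))
    return out
E
cat > b.py <<'E'
from h import *
for n in('top','scene'):
    d=np.load(n+'0.npz'); W=d['W']; f=d['f'].astype(int)
    print(n,'counter z',np.nanmedian(W[(W[...,0]>400)&(W[...,0]<480)&(W[...,1]<-120)&(abs(W[...,2])<12)][:,2]) )
    print(' cartons',boxes(W,46,6,60,xr=(380,620),yr=(-280,-100)))
    print(' c4',boxes(W,102,6,60,xr=(380,620),yr=(-100,120)))
    print(' deck',boxes(W,56,7,300,xr=(350,650),yr=(-130,150)))
    print(' head',boxes(W,125,6,30,xr=(400,650),yr=(120,300)))
    X,Y,Z=np.moveaxis(W,-1,0)
    hs=cv2.cvtColor(d['f'],cv2.COLOR_RGB2HSV).astype(int)
    H,S,V=np.moveaxis(hs,-1,0)
    box=(X>430)&(X<620)&(Y>110)&(Y<290)&(Z>50)&(Z<135)
    for nm,m in(('yel',(H>18)&(H<38)&(S>110)),('grn',(H>45)&(H<85)&(S>90))):
        q=W[m&box]; print(nm,len(q),np.nanmedian(q,0).round(1) if len(q) else '', q.min(0).round(),q.max(0).round()) if len(q) else 0
    fr=box&(Z>60)&(Z<120)
    # mat / awl
    mm=(X>330)&(X<560)&(Y>180)&(Y<295)&(Z>8)&(Z<45)
    q=W[mm]; 
    if len(q):
        print('awl high',len(q),np.median(q,0).round(1)); (cx,cy),(a,b),t=cv2.minAreaRect(q[:,:2].astype(np.float32)); print(cx,cy,a,b,t)
    mat=(X>330)&(X<560)&(Y>170)&(Y<300)&(abs(Z-3)<8)&(H>6)&(H<18)&(S>130)&(V>140)
    q=W[mat]; print('mat',len(q), cv2.minAreaRect(q[:,:2].astype(np.float32)), np.median(q,0).round(1))
d=np.load('scene0.npz'); cv2.imwrite('pics/crop1.png',cv2.resize(d['f'][125:225,110:270][...,::-1],(800,500),interpolation=cv2.INTER_CUBIC))
d=np.load('top0.npz'); cv2.imwrite('pics/crop2.png',cv2.resize(d['f'][165:275,115:305][...,::-1],(798,462),interpolation=cv2.INTER_CUBIC))
E
python3 b.py
```

```text
top counter z -0.030545614609536642
 cartons [(584.4, -200.9, 78.1, 46.5, 10.2, 45.5, 373), (543.3, -119.1, 91.5, 38.3, 0.5, 45.3, 361), (470.8, -198.7, 90.7, 46.2, 8.2, 45.3, 458)]
 c4 [(535.2, 43.8, 90.4, 46.2, -13.0, 101.4, 497)]
 deck [(550.6, 56.1, 181.9, 180.8, 85.9, 55.2, 3127)]
 head [(623.3, 214.1, 91.3, 44.8, 86.0, 123.1, 448)]
yel 71 [578.4 143.   57.9] [488. 110.  51.] [603. 247. 119.]
grn 5 [599.4 193.1  91.2] [599. 187.  86.] [600. 198.  92.]
awl high 338 [441.1 233.2  24.1]
466.642578125 235.90748596191406 96.10725402832031 170.0480194091797 87.84652709960938
mat 1450 ((477.21539306640625, 222.9818878173828), (111.31707000732422, 172.32266235351562), 85.4996109008789) [483.8 218.1   1.8]
scene counter z -0.2980005612091645
 cartons [(544.3, -120.0, 95.2, 39.6, -0.0, 45.5, 332), (582.4, -201.9, 78.7, 46.4, 10.6, 45.5, 344), (470.6, -199.6, 93.9, 47.2, 8.9, 45.7, 487)]
 c4 [(535.3, 42.4, 93.5, 48.9, -13.2, 101.5, 377)]
 deck [(550.4, 56.5, 183.7, 183.0, -4.3, 55.5, 1975)]
 head [(625.1, 212.6, 92.1, 45.5, 87.5, 123.6, 273)]
yel 40 [606.8 240.7  71.3] [600. 221.  61.] [614. 256.  86.]
grn 39 [603.4 200.7  73.2] [598. 170.  64.] [611. 216. 103.]
awl high 261 [435.3 228.8  23.9]
470.4902038574219 233.72911071777344 31.164775848388672 147.30490112304688 89.0953369140625
mat 0 ((0.0, 0.0), (0.0, 0.0), 0.0) [nan nan nan]
  return _methods._mean(a, axis=axis, dtype=dtype,
  ret = um.true_divide(
```

View pics/crop1.png

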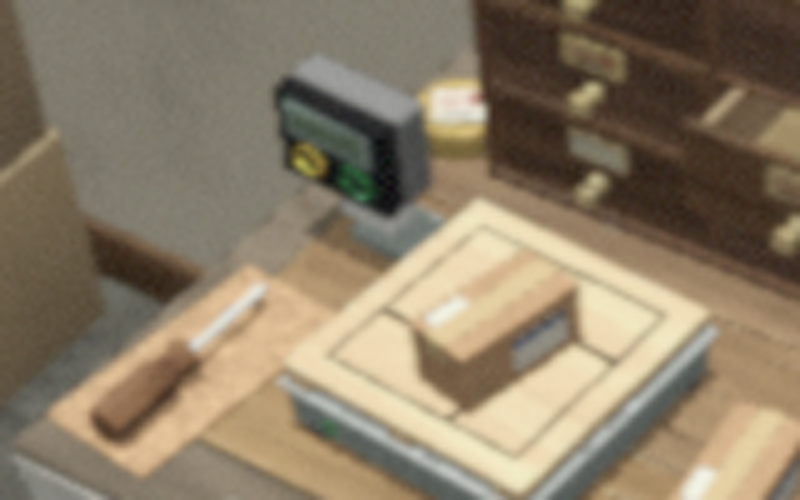

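View pics/crop2.png

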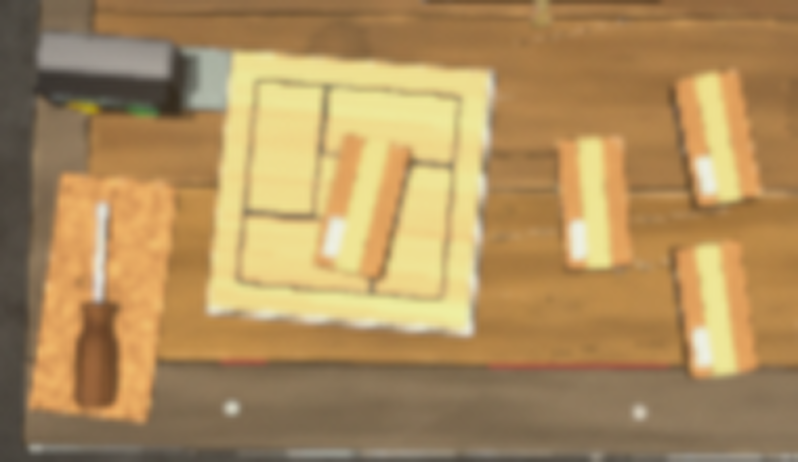

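The top view shows four cartons: one askew on the pallet at (303,320) and three on the counter at (385,320), (430,297) and (428,358). The awl lies on the mat at (208,355) with its tip away from the robot. The crops show the yellow key at (308,160) and the green key at (355,183) in crop1. Next I refine these positions.

```bash
cat > b.py <<'E'
from h import *
for n in('top','scene'):
    d=np.load(n+'0.npz'); W=d['W']; X,Y,Z=np.moveaxis(W,-1,0)
    hs=cv2.cvtColor(d['f'],cv2.COLOR_RGB2HSV).astype(int); H,S,V=np.moveaxis(hs,-1,0)
    print(n,' cartons',boxes(W,46,6,60,xr=(380,680),yr=(-280,-60)))
    # awl
    mm=(X>340)&(X<540)&(Y>195)&(Y<270)&(Z>9)&(Z<45)
    nl,l,st,_=cv2.connectedComponentsWithStats(mm.astype(np.uint8)); k=1+np.argmax(st[1:,4]); q=W[l==k]
    vx,vy,x0,y0=cv2.fitLine(q[:,:2].astype(np.float32),cv2.DIST_L1,0,.1,.1).ravel()
    s=(q[:,:2]-[x0,y0])@[vx,vy]; h=q[q[:,2]>22]
    sh=(h[:,:2]-[x0,y0])@[vx,vy]
    print('awl axis',np.degrees(np.arctan2(vy,vx)).round(1),'ends',[np.round([x0+vx*t,y0+vy*t],1).tolist() for t in(s.min(),s.max(),sh.min(),sh.max())], 'hmed',np.median(h,0).round(1))
    # mat edges: rows where z~3 : colour
    if n=='top':
        mat=(H>5)&(H<17)&(S>110)&(V>150)&(X>330)&(X<545)&(Y>185)&(Y<285)&(abs(Z)<8)
        mat=cv2.morphologyEx(mat.astype(np.uint8),cv2.MORPH_OPEN,np.ones((3,3)))
        nl,l,st,_=cv2.connectedComponentsWithStats(mat); k=1+np.argmax(st[1:,4]); q=W[l==k]; print('mat',st[k,4],cv2.minAreaRect(q[:,:2].astype(np.float32)))
    # chest
    for z0 in range(20,260,20):
        m=(Z>z0)&(Z<z0+20)&(X>640)&(X<850)&(Y>-190)&(Y<200)
        if m.sum()>5: 
            print(z0,int(np.percentile(X[m],1)),end='; ')
            mm=m&(Y<40)&(Y>-10); print(int(X[mm].min()) if mm.any() else '',end=' | ')
    print()
    th=np.radians(-4.2); R=np.array([[np.cos(th),-np.sin(th)],[np.sin(th),np.cos(th)]])
    L=(W[...,:2]-[550.5,56.3])@R
    if n=='scene':
        fr=(abs(L[...,0]-42)<12)&(L[...,1]>115)&(L[...,1]<215)&(Z>50)&(Z<122)
        print('face local x',np.median(L[fr][:,0]), 'y',np.percentile(L[fr][:,1],[1,99]),'z',np.percentile(Z[fr],[1,99]))
        for nm,m in(('yel',(H>20)&(H<36)&(S>120)),('grn',(H>45)&(H<85)&(S>110))):
            b=m&(abs(L[...,0]-42)<25)&(L[...,1]>115)&(L[...,1]<215)&(Z>58)&(Z<88)
            u=np.argwhere(b); print(nm,len(u),'px',u.mean(0).round(1),u.min(0),u.max(0),'loc',np.median(L[b],0).round(1),L[b].min(0).round(1),L[b].max(0).round(1),'z',np.median(Z[b]).round(1),Z[b].min().round(1),Z[b].max().round(1))
E
python3 b.py
```

```text
top  cartons [(590.4, -200.1, 90.1, 46.3, 11.2, 45.6, 443), (543.8, -113.6, 90.5, 45.9, 4.9, 45.4, 450), (470.8, -198.7, 90.7, 46.2, 8.2, 45.3, 458)]
awl axis 1.1 ends [[399.9, 231.5], [540.0, 234.2], [400.0, 231.5], [536.0, 234.1]] hmed [432.3 233.1  28.1]
mat 344 ((488.4941711425781, 210.02133178710938), (45.853790283203125, 111.78424072265625), 89.40799713134766)
20 642; 641 | 40 640; 640 | 60 690; 714 | 80 676; 676 | 100 642; 676 | 120 640; 676 | 140 674; 676 | 160 702; 719 | 180 700; 720 | 200 718; 721 | 220 715; 714 | 240 719; 717 | 
scene  cartons [(544.1, -114.0, 93.9, 47.1, 4.6, 45.5, 405), (591.3, -200.3, 96.9, 46.4, 10.6, 45.5, 408), (470.6, -199.6, 93.9, 47.2, 8.9, 45.7, 487)]
awl axis 2.3 ends [[397.1, 226.4], [539.5, 232.1], [397.1, 226.4], [532.4, 231.9]] hmed [430.6 229.3  27.4]
20 649; 719 | 40 640; 719 | 60 644; 718 | 80 674; 673 | 100 655; 674 | 120 671; 676 | 140 674; 673 | 160 704; 718 | 180 701; 717 | 200 717; 719 | 220 714; 713 | 
face local x 42.523700671038505 y [116.74743181 205.50063982] z [ 57.23942009 121.69041775]
yel 37 px [156.6 171.4] [154 168] [160 175] loc [ 42.8 188.7] [ 37.1 168.3] [ 49.3 203.4] z 71.4 61.0 86.2
grn 28 px [160.9 180.6] [158 178] [164 184] loc [ 42.7 148.9] [ 39.3 130.7] [ 50.3 159.4] z 71.8 64.5 86.1
```

servo_tool([
  [[0.667,-0.936,0,0,0,0.047,0],[0.667,-0.936,0,0,0,0.047,0],[0.667,-0.936,0,0,0,0.047,0],[0.667,-0.936,0,0,0,0.047,0],[0.667,-0.936,0,0,0,0.047,0],[0.667,-0.936,0,0,0,0.047,0],[0.667,-0.936,0,0,0,0.047,0],[0.667,-0.936,0,0,0,0.047,0],[0.667,-0.936,0,0,0,0.047,0],[0.667,-0.936,0,0,0,0.047,0]],
], newtons=25)

```text
clock: 1.1
eef_pos: [491.4, 104.4, 205.4]
eef_rot: [-3.142, -0.0, 2.913]
wrist_force: [1.2, 0.6, 0.2]
finger_gap: 94.0
finger_force: 0.0
```

```bash
cat > go.py <<'E'
# usage: go.py x y z yaw_deg [roll-pitch fixed down] -> fractions to reach from now
import sys
from h import *
from scipy.spatial.transform import Rotation as Ro
s=manip.read_state(); a=[float(v) for v in sys.argv[1:]]
print('t',round(s['clock'],2),'pos',s['eef_pos'].round(1),'yaw',np.degrees(s['eef_rot']).round(1),'gap',round(s['finger_gap'],1),'ff',round(s['finger_force'],1),'wf',s['wrist_force'].round(1))
p=s['eef_pos']; R0=Ro.from_euler('xyz',s['eef_rot'])
for i in range(0,len(a),4):
    t=a[i:i+4]; R1=Ro.from_euler('xyz',[np.pi,0,np.radians(t[3])])
    rv=(R1*R0.inv()).as_rotvec()/np.pi
    print(((np.array(t[:3])-p)/500).round(4).tolist(),rv.round(4).tolist())
    p=np.array(t[:3]); R0=R1
E
python3 go.py 535.3 43.2 205 167 535.3 43.2 72 167
python3 - <<'E'
from h import *
c=manip.camera('scene');f=K(c);T=np.array(c['cam_to_world'])
def ray(u,v):
    d=np.array([(u-c['cx'])/f,(v-c['cy'])/f]); s=d.copy()
    for _ in range(20): s=d/(1+c['k1']*(s@s))
    return T[:3,:3]@np.array([s[0],s[1],1])
th=np.radians(-4.2)
for lx in(40,42.5):
  for nm,(v,u) in dict(yel=(156.8,171.4),grn=(160.9,180.8)).items():
    n=np.array([np.cos(th),np.sin(th),0]); r=ray(u,v); o=T[:3,3]
    k=((np.array([550.5,56.3,0])@n+lx)-o@n)/(r@n); p=o+k*r
    L=p[:2]-[550.5,56.3]; print(lx,nm,p.round(1),'local y',(L@[-np.sin(th),np.cos(th)]).round(1))
E
```

```text
t 1.1 pos [491.4 104.4 205.4] yaw [-180.    -0.   166.9] gap 94.0 ff 0.0 wf [1.2 0.6 0.2]
[0.0878, -0.1223, -0.0007] [-0.0, -0.0, 0.0004]
[0.0, 0.0, -0.266] [0.0, 0.0, 0.0]
40 yel [603.8 235.7  76.3] local y 182.8
40 grn [600.8 195.8  78.8] local y 142.8
42.5 yel [606.5 238.4  73.3] local y 185.7
42.5 grn [603.5 198.3  75.8] local y 145.5
```

servo_tool([
  [[0.0878,-0.1223,0,0,0,0,0],[0.0878,-0.1223,0,0,0,0,0],[0.0878,-0.1223,0,0,0,0,0],[0.0878,-0.1223,0,0,0,0,0],[0.0878,-0.1223,0,0,0,0,0]],
])

```text
clock: 1.65
eef_pos: [534.1, 46.0, 205.4]
eef_rot: [3.142, -0.0, 2.914]
wrist_force: [0.2, 0.3, 0.2]
finger_gap: 93.8
finger_force: 0.0
```

```bash
python3 go.py 535.3 43.2 72 167
```

```text
t 1.65 pos [534.1  46.  205.4] yaw [180.  -0. 167.] gap 93.8 ff 0.0 wf [0.2 0.3 0.2]
[0.0024, -0.0056, -0.2668] [-0.0, -0.0001, 0.0001]
```

servo_tool([
  [[0.0024,-0.0056,-0.2668,0,0,0,0],[0.0024,-0.0056,-0.2668,0,0,0,0],[0.0024,-0.0056,-0.2668,0,0,0,0],[0.0024,-0.0056,-0.2668,0,0,0,0],[0.0024,-0.0056,-0.2668,0,0,0,0],[0.0024,-0.0056,-0.2668,0,0,0,1],[0.0024,-0.0056,-0.2668,0,0,0,1],[0.0024,-0.0056,-0.2668,0,0,0,1],[0.0024,-0.0056,-0.2668,0,0,0,1],[0.0024,-0.0056,-0.2668,0,0,0,1]],
])

```text
clock: 2.65
eef_pos: [535.9, 42.4, 72.4]
eef_rot: [3.141, 0.0, 2.913]
wrist_force: [0.6, -0.7, 0.2]
finger_gap: 57.7
finger_force: 0.0
```

servo_tool([
  [[0,0,0,0,0,0,1],[0,0,0,0,0,0,1],[0,0,0.08,0,0,0,1],[0,0,0.14,0,0,0,1],[0,0,0.14,0,0,0,1],[0,0,0.14,0,0,0,1]],
])

```text
clock: 3.25
eef_pos: [535.5, 42.4, 141.5]
eef_rot: [-3.142, -0.0, 2.913]
wrist_force: [-0.4, 0.1, -3.4]
finger_gap: 45.8
finger_force: 25.0
```

```bash
python3 go.py 435 -105 142 180 435 -105 18 180
```

```text
t 3.25 pos [535.5  42.4 141.5] yaw [-180.    -0.   166.9] gap 45.8 ff 25.0 wf [-0.4  0.1 -3.4]
[-0.2011, -0.2947, 0.001] [0.0, -0.0001, 0.0726]
[0.0, 0.0, -0.248] [0.0, 0.0, 0.0]
```

servo_tool([
  [[-0.2011,-0.2947,0,0,0,0.0726,1],[-0.2011,-0.2947,0,0,0,0.0726,1],[-0.2011,-0.2947,0,0,0,0.0726,1],[-0.2011,-0.2947,0,0,0,0.0726,1],[-0.2011,-0.2947,0,0,0,0.0726,1],[-0.2011,-0.2947,0,0,0,0.0726,1],[-0.2011,-0.2947,0,0,0,0.0726,1]],
])

```text
clock: 3.95
eef_pos: [435.3, -104.3, 141.3]
eef_rot: [3.141, -0.001, -3.141]
wrist_force: [-0.2, -1.2, -1.8]
finger_gap: 45.7
finger_force: 25.0
```

servo_tool([
  [[0,0,-0.1,0,0,0,1],[0,0,-0.2,0,0,0,1],[0,0,-0.23,0,0,0,1],[0,0,-0.245,0,0,0,1],[0,0,-0.249,0,0,0,1],[0,0,-0.249,0,0,0,1],[0,0,-0.249,0,0,0,0.2],[0,0,-0.249,0,0,0,0.2],[0,0,-0.249,0,0,0,0.2]],
])

```text
clock: 4.85
eef_pos: [435.7, -105.1, 18.3]
eef_rot: [-3.141, 0.001, 3.142]
wrist_force: [0.2, -0.3, -0.4]
finger_gap: 66.4
finger_force: 0.0
```

```bash
python3 go.py 435 -105 142 180 428 232 150 182 428 232 6 182
```

```text
t 4.85 pos [ 435.7 -105.1   18.3] yaw [-1.8e+02  1.0e-01  1.8e+02] gap 66.4 ff 0.0 wf [ 0.2 -0.3 -0.4]
[-0.0013, 0.0002, 0.2475] [0.0001, 0.0004, 0.0]
[-0.014, 0.674, 0.016] [0.0, 0.0, 0.0111]
[0.0, 0.0, -0.288] [0.0, 0.0, 0.0]
```

servo_tool([
  [[0,0,0.1,0,0,0,0.2],[0,0,0.2,0,0,0,0.2],[-0.0,0,0.26,0,0,0,0.2],[-0.015,0.674,0.263,0,0,0.0111,0.2],[-0.015,0.674,0.263,0,0,0.0111,0.2],[-0.015,0.674,0.263,0,0,0.0111,0.2],[-0.015,0.674,0.263,0,0,0.0111,0.2],[-0.015,0.674,0.263,0,0,0.0111,0.2],[-0.015,0.674,0.263,0,0,0.0111,0.2],[-0.015,0.674,0.263,0,0,0.0111,0.2]],
])

```text
clock: 5.85
eef_pos: [427.2, 234.8, 149.6]
eef_rot: [3.141, 0.001, -3.106]
wrist_force: [0.6, -0.8, -0.3]
finger_gap: 75.4
finger_force: 0.0
```

servo_tool([
  [[0,0,0,0,0,0,0.2]],
])

```text
clock: 5.95
eef_pos: [427.2, 235.5, 149.3]
eef_rot: [3.141, 0.001, -3.103]
wrist_force: [-0.0, -0.8, 1.1]
finger_gap: 75.2
finger_force: 0.0
```

```bash
python3 go.py 428 232 150 181.5 428 232 6 181.5
```

```text
t 5.95 pos [427.2 235.5 149.3] yaw [ 180.     0.  -177.8] gap 75.2 ff 0.0 wf [-0.  -0.8  1.1]
[0.0015, -0.0069, 0.0014] [-0.0002, 0.0002, -0.004]
[0.0, 0.0, -0.288] [0.0, 0.0, 0.0]
```

Descend, grip the handle, and lift about 70 mm.

servo_tool([
  [[0.0015,-0.007,-0.1,0,0,-0.004,0.2],[0.0015,-0.007,-0.2,0,0,-0.004,0.2],[0.0015,-0.007,-0.26,0,0,-0.004,0.2],[0.0015,-0.007,-0.2865,0,0,-0.004,0.2],[0.0015,-0.007,-0.2865,0,0,-0.004,0.2],[0.0015,-0.007,-0.2865,0,0,-0.004,1],[0.0015,-0.007,-0.2865,0,0,-0.004,1],[0.0015,-0.007,-0.2865,0,0,-0.004,1],[0.0015,-0.007,-0.2865,0,0,-0.004,1],[0.0015,-0.007,-0.2865,0,0,-0.004,1]],
], newtons=40)

```text
clock: 6.95
eef_pos: [428.6, 228.6, 6.1]
eef_rot: [3.141, 0.0, -3.119]
wrist_force: [-1.3, 0.0, -0.1]
finger_gap: 38.7
finger_force: 0.1
```

servo_tool([
  [[0,0,0,0,0,0,1],[0,0,0,0,0,0,1],[0,0,0,0,0,0,1],[0,0,0.06,0,0,-0.017,1],[0,0,0.12,0,0,-0.03,1],[0,0,0.12,0,0,-0.03,1],[0,0,0.12,0,0,-0.03,1]],
])

```text
clock: 7.65
eef_pos: [428.4, 228.5, 65.7]
eef_rot: [3.141, 0.0, 3.07]
wrist_force: [0.5, -0.4, -1.3]
finger_gap: 27.6
finger_force: 39.2
```

```bash
cat > c.py <<'E'
import sys
from h import *
tag=sys.argv[1]
print(manip.read_state()['eef_pos'].round(1),np.degrees(manip.read_state()['eef_rot']).round(1))
for n in('top','scene'):
    c,W=snap(n,n+tag); np.savez(n+tag+'.npz',W=W,f=c['frame']); X,Y,Z=np.moveaxis(W,-1,0)
    print(n,' cartons',boxes(W,46,6,60,xr=(380,680),yr=(-280,-50)),'deck',boxes(W,102,6,60,xr=(440,660),yr=(-60,170)))
d=np.load('scene%s.npz'%tag); cv2.imwrite(f'pics/aw{tag}.png',cv2.resize(d['f'][125:205,100:220][...,::-1],(780,520),interpolation=cv2.INTER_CUBIC))
E
python3 c.py 1
```

```text
[428.4 228.5  65.7] [180.    0.  175.9]
top  cartons [(590.4, -200.0, 90.4, 46.7, 11.0, 45.4, 450), (544.0, -113.7, 90.6, 45.8, 4.9, 45.4, 457), (470.7, -198.8, 90.5, 46.5, 7.7, 45.6, 465), (436.4, -102.6, 87.1, 43.9, 0.5, 45.3, 467)] deck []
scene  cartons [(542.8, -114.3, 97.3, 47.0, 4.6, 45.4, 418), (590.7, -200.8, 95.3, 46.7, 10.5, 45.4, 408), (436.0, -104.4, 93.8, 47.9, 1.1, 45.5, 479), (470.5, -199.2, 94.3, 47.0, 8.3, 45.6, 489)] deck []
```

View pics/aw1.png

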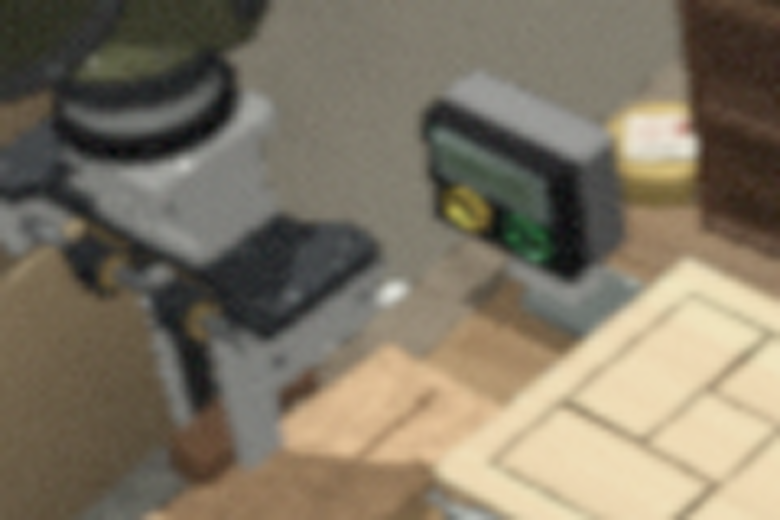

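The crop shows the awl held level, its tip at crop (400,288), full-picture pixel (161.5,169.3). The yellow well is at (466,208) and the green at (528,238). The deck is empty.

```bash
cat > tip.py <<'E'
import sys
from h import *
for n in('top','scene'):
    d=np.load(f'{n}{sys.argv[1]}.npz'); W=d['W']; X,Y,Z=np.moveaxis(W,-1,0)
    s=manip.read_state()['eef_pos']
    m=(X>s[0]+50)&(X<s[0]+135)&(abs(Y-s[1]+5)<25)&(abs(Z-s[2]-11)<20)
    q=W[m]; o=q[np.argsort(q[:,0])]; print(n,len(q)); print(o[::max(1,len(o)//12)].round(1).tolist(), o[-3:].round(1).tolist())
c=manip.camera('scene');f=K(c);T=np.array(c['cam_to_world'])
def ray(u,v):
    d=np.array([(u-c['cx'])/f,(v-c['cy'])/f]); s=d.copy()
    for _ in range(20): s=d/(1+c['k1']*(s@s))
    return T[:3,:3]@np.array([s[0],s[1],1])
if len(sys.argv)>2:
    r=ray(float(sys.argv[2]),float(sys.argv[3])); o=T[:3,3]
    for x in(535,540,545): print(x,(o+(x-o[0])/r[0]*r).round(1))
E
python3 tip.py 1 161.5 169.3
```

```text
top 50
[[479.9, 228.4, 77.5], [485.4, 227.8, 81.1], [490.8, 224.1, 86.2], [496.7, 224.9, 83.3], [500.1, 223.9, 74.9], [505.3, 225.4, 82.6], [508.5, 223.5, 78.1], [514.4, 227.3, 74.6], [519.9, 223.8, 78.8], [525.8, 227.6, 75.2], [531.8, 228.2, 73.3], [537.1, 221.5, 79.0], [540.3, 225.3, 75.2]] [[540.0, 227.5, 78.3], [540.3, 225.3, 75.2], [540.3, 222.4, 75.2]]
scene 20
[[479.9, 224.5, 74.9], [485.6, 225.8, 74.0], [488.6, 224.0, 76.5], [496.4, 223.3, 74.8], [501.3, 223.6, 74.9], [506.3, 223.9, 75.1], [524.0, 223.5, 73.9], [526.3, 220.8, 77.4], [531.4, 221.1, 77.5], [531.8, 220.8, 81.3], [532.2, 226.3, 74.6], [534.3, 227.7, 76.5], [535.4, 221.1, 74.6], [536.5, 221.4, 77.6], [536.7, 225.2, 79.8], [539.5, 223.9, 78.3], [541.1, 221.3, 78.2], [541.5, 222.5, 73.4], [542.5, 226.2, 79.1], [544.9, 224.5, 78.1]] [[541.5, 222.5, 73.4], [542.5, 226.2, 79.1], [544.9, 224.5, 78.1]]
535 [535.  217.2  83.4]
540 [540.  222.5  77.4]
545 [545.  227.8  71.3]
```

servo_tool([
  [[0.05,0.015,-0.003,0,0,0,1],[0.1,0.029,-0.005,0,0,0,1],[0.106,0.029,-0.005,0,0,0,1],[0.106,0.029,-0.005,0,0,0,1],[0.106,0.029,-0.005,0,0,0,1],[0.106,0.029,-0.005,0,0,0,1]],
])

```text
clock: 8.4
eef_pos: [480.8, 242.9, 63.1]
eef_rot: [-3.141, -0.001, 3.07]
wrist_force: [-0.2, -0.5, -1.3]
finger_gap: 27.4
finger_force: 39.2
```

```bash
python3 c.py 2; python3 tip.py 2
```

```text
[480.8 242.9  63.1] [-180.    -0.   175.9]
top  cartons [(590.6, -200.1, 90.1, 46.2, 11.1, 45.4, 451), (543.8, -113.8, 90.9, 45.9, 5.0, 45.5, 447), (470.6, -198.8, 90.2, 46.3, 7.8, 45.1, 462), (436.4, -102.6, 87.1, 43.8, 0.6, 45.4, 459)] deck []
scene  cartons [(542.8, -114.4, 93.6, 47.5, 4.9, 45.4, 412), (590.3, -200.9, 95.8, 46.6, 11.4, 45.4, 409), (437.1, -103.2, 95.0, 48.5, 0.0, 45.6, 484), (471.4, -198.9, 94.0, 46.8, 7.5, 45.7, 489)] deck []
top 68
[[531.3, 242.0, 76.3], [537.1, 242.2, 76.5], [545.6, 239.4, 77.7], [552.0, 243.9, 71.1], [560.3, 243.5, 74.7], [563.6, 241.4, 71.6], [571.9, 238.0, 75.3], [577.9, 241.4, 73.8], [586.1, 241.0, 77.5], [592.0, 238.4, 77.2], [601.7, 235.7, 91.5], [602.7, 227.0, 63.8], [603.2, 247.0, 79.4], [605.6, 259.8, 61.2]] [[605.6, 259.8, 61.2], [605.6, 258.0, 82.4], [605.8, 261.4, 80.3]]
scene 96
[[535.4, 241.1, 73.7], [571.1, 239.2, 72.8], [601.7, 217.7, 88.5], [603.5, 222.2, 69.3], [604.4, 224.5, 59.5], [605.1, 220.9, 60.6], [605.4, 246.4, 78.0], [606.4, 237.3, 64.9], [606.6, 241.8, 62.9], [607.7, 245.1, 72.9], [608.9, 239.1, 66.5], [610.5, 244.2, 67.3]] [[612.8, 240.8, 75.2], [613.2, 241.9, 70.4], [613.8, 243.2, 65.4]]
```

View pics/aw2.png

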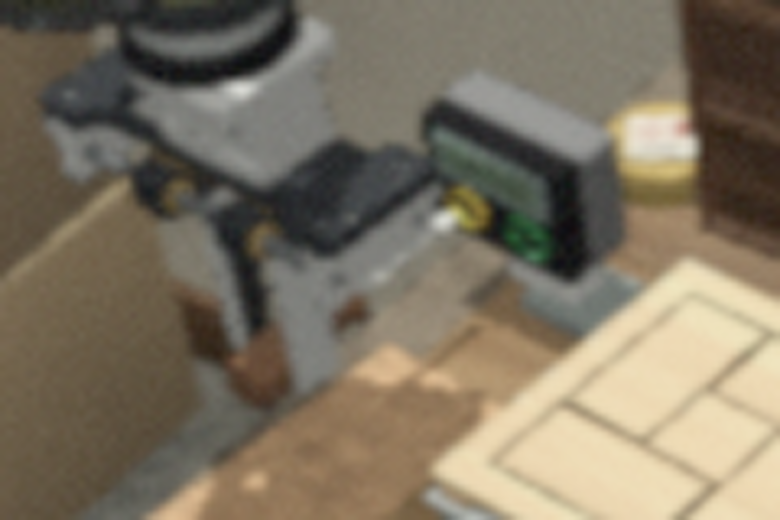

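```bash
cat >> h.py <<'E'
def proj(c,p):
    T=np.array(c['cam_to_world']); q=T[:3,:3].T@(np.array(p)-T[:3,3]); s=q[:2]/q[2]; s=s*(1+c['k1']*(s@s)); return s*K(c)+[c['cx'],c['cy']]
E
python3 - <<'E'
from h import *
c=manip.camera('scene')
a=np.load('scene1.npz')['f'][145:173,155:195][...,::-1]; b=c['frame'][145:173,155:195][...,::-1]
cv2.imwrite('pics/z1.png',np.vstack([cv2.resize(i,None,fx=10,fy=10,interpolation=cv2.INTER_CUBIC) for i in(a,b)]))
for nm,p in dict(tip=(593.4,237.9,74.4),tipwell=(604,237,74.4),yel=(603.9,237.9,74.5),tipdn=(604,237,70)).items():
    q=proj(c,p); print(nm,q.round(1),'zoom',((q-[155,145]+.5)*10).round())
E
```

```text
tip [168.8 158.8] zoom [143. 143.]
tipwell [171.2 157.1] zoom [167. 126.]
yel [171. 157.] zoom [165. 125.]
tipdn [171.4 158.2] zoom [169. 137.]
```

View pics/z1.png

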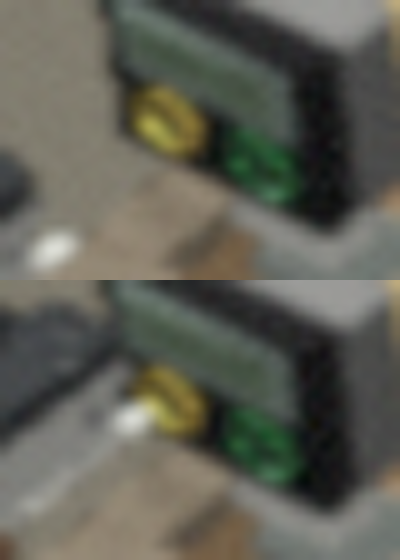

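The zoom shows the tip at about (149,130) in the lower panel, heading for the yellow well centred at (168,120). It aims about 2 mm high, so I lower it slightly and go in.

servo_tool([
  [[0.004,0,-0.003,0,0,0,1],[0.012,-0.001,-0.003,0,0,0,1],[0.02,-0.0015,-0.003,0,0,0,1],[0.028,-0.002,-0.003,0,0,0,1],[0.034,-0.0025,-0.003,0,0,0,1],[0.034,-0.0025,-0.003,0,0,0,1],[0.034,-0.0025,-0.003,0,0,0,1]],
])

```text
clock: 9.3
eef_pos: [498.2, 241.7, 61.6]
eef_rot: [-3.141, -0.001, 3.07]
wrist_force: [-1.3, -0.4, -0.9]
finger_gap: 27.5
finger_force: 39.2
```

servo_tool([
  [[0.004,0,0,0,0,0,1],[0.008,-0.0005,0,0,0,0,1],[0.008,-0.0005,0,0,0,0,1],[0.008,-0.0005,0,0,0,0,1]],
])

```text
clock: 9.7
eef_pos: [500.8, 241.5, 61.0]
eef_rot: [-3.14, -0.004, 3.07]
wrist_force: [-12.7, 0.5, -0.5]
finger_gap: 27.6
finger_force: 39.2
```

servo_tool([
  [[0.004,0,0,0,0,0,1],[0.004,0,0,0,0,0,1],[0.004,0,0,0,0,0,1],[0.004,0,0,0,0,0,1]],
])

```text
clock: 10.1
eef_pos: [501.4, 241.8, 60.5]
eef_rot: [-3.14, -0.007, 3.071]
wrist_force: [-19.8, 3.2, -0.0]
finger_gap: 27.7
finger_force: 39.9
```

Run:
```python
from h import *
c=manip.camera('scene'); b=c['frame'][145:175,150:196][...,::-1]
t=manip.camera('top'); b2=t['frame'][170:235,120:180][...,::-1]
cv2.imwrite('pics/z2.png',np.hstack([cv2.resize(b,(598,390),interpolation=cv2.INTER_CUBIC),cv2.resize(b2,(200,390),interpolation=cv2.INTER_CUBIC)]))
print(manip.read_state()['wrist_force'])
```

```text
[-20.60631517   3.1743874   -0.27874817]
```

View pics/z2.png

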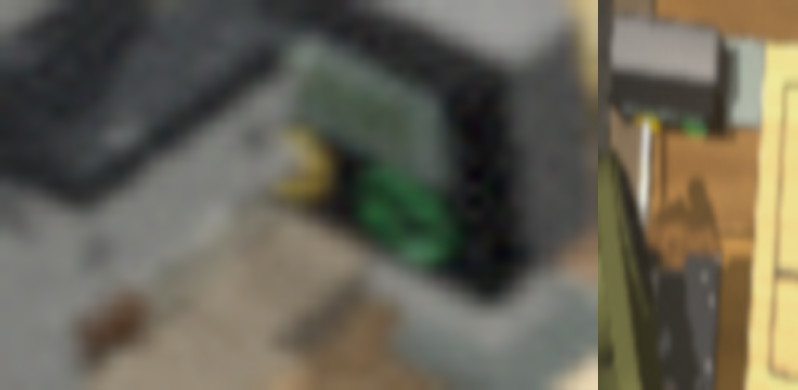

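servo_tool([
  [[-0.0092,0,0,0,0,0,1],[-0.0092,0,0,0,0,0,1],[-0.0092,0,0,0,0,0,1],[-0.0092,0,0,0,0,0,1]],
])

```text
clock: 10.6
eef_pos: [500.0, 241.5, 61.8]
eef_rot: [3.142, 0.0, 3.069]
wrist_force: [-3.3, 1.3, -2.3]
finger_gap: 27.6
finger_force: 39.6
```

servo_tool([
  [[-0.004,0,0,0,0,0,1],[-0.004,0,0,0,0,0,1],[-0.004,0,0,0,0,0,1],[-0.004,0,0,0,0,0,1]],
])

```text
clock: 11.0
eef_pos: [497.9, 241.6, 61.9]
eef_rot: [3.142, 0.0, 3.07]
wrist_force: [-1.2, 1.7, -1.8]
finger_gap: 27.7
finger_force: 39.6
```

servo_tool([
  [[-0.004,0,0,0,0,0,1],[-0.004,0,0,0,0,0,1],[-0.004,0,0,0,0,0,1],[-0.004,0,0,0,0,0,1]],
])

```text
clock: 11.4
eef_pos: [495.9, 241.5, 61.9]
eef_rot: [3.142, 0.0, 3.07]
wrist_force: [-0.5, -0.1, -2.8]
finger_gap: 27.5
finger_force: 39.6
```

servo_tool([
  [[-0.004,0,0,0,0,0,1],[-0.004,0,0,0,0,0,1],[-0.004,0,0,0,0,0,1],[-0.004,0,0,0,0,0,1]],
])

```text
clock: 11.8
eef_pos: [494.0, 241.6, 61.9]
eef_rot: [3.141, 0.0, 3.07]
wrist_force: [0.0, 0.7, -0.4]
finger_gap: 27.2
finger_force: 39.6
```

```bash
cat > avg.py <<'E'
from h import *
F=[];P=[]
for _ in range(6): manip.camera('top'); s=manip.read_state(); F.append(s['wrist_force']);P.append(s['eef_pos'])
print(np.mean(P,0).round(2),np.mean(F,0).round(2),np.std(F,0).round(2),round(s['clock'],2))
E
python3 avg.py
```

```text
[493.94 241.54  61.83] [-0.16  0.09 -0.86] [0.4  0.46 0.26] 12.1
```

servo_tool([
  [[0.004,0,0,0,0,0,1],[0.007,0,0,0,0,0,1],[0.007,0,0,0,0,0,1]],
])

```text
clock: 12.4
eef_pos: [497.3, 241.5, 61.7]
eef_rot: [-3.141, -0.001, 3.069]
wrist_force: [-3.0, 0.9, -1.0]
finger_gap: 27.3
finger_force: 39.6
```

```bash
python3 avg.py
```

```text
[497.25 241.52  61.71] [-2.21  0.15 -1.06] [0.09 0.42 0.33] 12.7
```

servo_tool([
  [[0.004,0,0,0,0,0,1],[0.004,0,0,0,0,0,1],[0.004,0,0,0,0,0,1]],
])

```text
clock: 13.0
eef_pos: [499.3, 241.5, 61.7]
eef_rot: [-3.141, -0.0, 3.07]
wrist_force: [-2.6, -0.8, -0.9]
finger_gap: 27.5
finger_force: 39.5
```

```bash
python3 avg.py
```

```text
[499.33 241.53  61.78] [-2.68 -0.09 -0.78] [0.39 0.54 0.25] 13.3
```

servo_tool([
  [[0.006,0,0,0,0,0,1],[0.006,0,0,0,0,0,1],[0.006,0,0,0,0,0,1],[0.006,0,0,0,0,0,1]],
])

```text
clock: 13.7
eef_pos: [500.9, 241.5, 61.1]
eef_rot: [-3.14, -0.004, 3.07]
wrist_force: [-11.4, -0.1, -0.7]
finger_gap: 27.2
finger_force: 39.5
```

```bash
python3 avg.py
```

```text
[500.92 241.45  61.11] [-12.01  -0.44  -0.16] [0.47 0.34 0.54] 14.0
```

The averaged force shows the spring slope (2.2 to 2.7 N) and then the firm stop at 12 N, so the yellow key is fully in. I now retract and lay the awl back on the mat.

servo_tool([
  [[-0.04,0.002,0,0,0,0,1],[-0.1,-0.01,0,0,0,0,1],[-0.145,-0.025,0,0,0,0,1],[-0.145,-0.025,0,0,0,0,1],[-0.145,-0.025,-0.06,0,0,0,1],[-0.145,-0.025,-0.1,0,0,0,1],[-0.145,-0.025,-0.11,0,0,0,1],[-0.145,-0.025,-0.11,0,0,0,1],[-0.145,-0.025,-0.11,0,0,0,1]],
])

```text
clock: 14.9
eef_pos: [430.8, 229.3, 7.4]
eef_rot: [3.141, 0.001, 3.069]
wrist_force: [-0.3, 0.4, -1.2]
finger_gap: 27.0
finger_force: 39.7
```

servo_tool([
  [[0,0,0,0,0,0,0.3],[0,0,0,0,0,0,0.3],[0,0,0,0,0,0,0.3],[0,0,0.1,0,0,0,0.3],[0,0,0.2,0,0,0,0.3],[0,0,0.3,0,0,0,0.3],[0,0,0.33,0,0,0,0.3],[0,0,0.33,0,0,0,0.3],[0,0,0.33,0,0,0,0.3]],
])

```text
clock: 15.8
eef_pos: [429.5, 228.9, 170.9]
eef_rot: [-3.141, -0.001, 3.07]
wrist_force: [0.4, -0.2, -0.8]
finger_gap: 65.7
finger_force: 0.0
```

```bash
python3 c.py 3; python3 b.py >/dev/null
python3 - <<'E'
from h import *
d=np.load('top3.npz');W=d['W'];X,Y,Z=np.moveaxis(W,-1,0)
d=np.load('scene3.npz');W=d['W'];X,Y,Z=np.moveaxis(W,-1,0)
q=W[(X>360)&(X<560)&(Y>190)&(Y<275)&(Z>9)&(Z<45)]; print(len(q),q.min(0).round(),q.max(0).round(),np.median(q,0))
E
```

```text
[429.5 228.9 170.9] [-180.    -0.   175.9]
top  cartons [(590.7, -199.8, 90.3, 46.5, 10.9, 45.4, 454), (543.5, -113.7, 90.5, 46.0, 4.9, 45.6, 460), (470.9, -198.8, 90.8, 46.1, 8.0, 45.4, 465), (436.3, -102.6, 87.0, 43.9, 0.6, 45.5, 463)] deck []
scene  cartons [(543.5, -114.0, 93.9, 48.0, 5.0, 45.3, 407), (590.2, -200.3, 96.0, 46.8, 11.8, 45.4, 407), (436.2, -104.3, 92.7, 48.8, 1.7, 45.6, 473), (471.7, -199.0, 95.2, 46.7, 8.8, 45.4, 488)] deck []
256 [400. 205.   9.] [548. 242.  35.] [436.63289718 222.05466767  23.73800961]
```

```bash
python3 - <<'E'
from h import *
for n in('top3','scene3'):
    W=np.load(n+'.npz')['W'];X,Y,Z=np.moveaxis(W,-1,0)
    for y in range(-320,-230,10):
        m=(Y>y)&(Y<y+10)&(X>430)&(X<660)&(Z>60); print(n,y,m.sum(), np.percentile(Z[m],98).round() if m.any() else '', np.percentile(X[m],[2,98]).round() if m.any() else '')
E
python3 go.py 569 -197 180 191 569 -197 22 191
```

```text
top3 -320 159 120.0 [449. 582.]
top3 -310 4 63.0 [657. 660.]
top3 -300 2 66.0 [657. 659.]
top3 -290 2 63.0 [656. 660.]
top3 -280 0  
top3 -270 0  
top3 -260 0  
top3 -250 0  
top3 -240 0  
scene3 -320 79 120.0 [448. 582.]
scene3 -310 2 64.0 [657. 658.]
scene3 -300 4 62.0 [654. 659.]
scene3 -290 2 63.0 [658. 659.]
scene3 -280 0  
scene3 -270 0  
scene3 -260 0  
scene3 -250 0  
scene3 -240 0  
t 15.9 pos [429.3 228.8 170.1] yaw [-1.799e+02 -1.000e-01  1.759e+02] gap 65.8 ff 0.0 wf [ 0.7  0.3 -0.6]
[0.2795, -0.8515, 0.0197] [0.0005, -0.0007, 0.084]
[0.0, 0.0, -0.316] [0.0, 0.0, 0.0]
```

servo_tool([
  [[0.04,-0.1,0.02,0,0,0.02,0.1],[0.1,-0.24,0.02,0,0,0.04,0.1],[0.14,-0.426,0.02,0,0,0.05,0.1],[0.14,-0.426,0.02,0,0,0.084,0.1],[0.14,-0.426,0.02,0,0,0.084,0.1],[0.14,-0.426,0.02,0,0,0.084,0.1],[0.14,-0.426,0.02,0,0,0.084,0.1],[0.14,-0.426,0.02,0,0,0.084,0.1]],
], newtons=25)

```text
clock: 16.7
eef_pos: [499.5, 17.0, 181.1]
eef_rot: [3.141, -0.001, -2.949]
wrist_force: [0.4, 0.4, -0.1]
finger_gap: 84.5
finger_force: 0.0
```

servo_tool([
  [[0.14,-0.426,0,0,0,0,0.1],[0.14,-0.426,0,0,0,0,0.1],[0.14,-0.426,0,0,0,0,0.1],[0.14,-0.426,0,0,0,0,0.1],[0.14,-0.426,0,0,0,0,0.1],[0.14,-0.426,0,0,0,0,0.1],[0.14,-0.426,0,0,0,0,0.1],[0.14,-0.426,0,0,0,0,0.1],[0.14,-0.426,0,0,0,0,0.1]],
])

```text
clock: 17.6
eef_pos: [570.0, -195.6, 182.1]
eef_rot: [-3.142, 0.0, -2.948]
wrist_force: [-0.0, -0.2, 0.4]
finger_gap: 84.6
finger_force: 0.0
```

```bash
python3 go.py 569 -197 22 191; python3 c.py 4 | grep top
```

```text
t 17.6 pos [ 570.  -195.6  182.1] yaw [-180.     0.  -168.9] gap 84.6 ff 0.0 wf [-0.  -0.2  0.4]
[-0.0019, -0.0029, -0.3201] [0.0, 0.0001, -0.0005]
top  cartons [(544.5, -107.0, 88.4, 32.7, 4.9, 45.3, 243)] deck []
```

servo_tool([
  [[-0.002,-0.003,-0.1,0,0,0,0.1],[-0.002,-0.003,-0.2,0,0,0,0.1],[-0.002,-0.003,-0.28,0,0,0,0.1],[-0.002,-0.003,-0.32,0,0,0,0.1],[-0.002,-0.003,-0.32,0,0,0,0.1],[-0.002,-0.003,-0.32,0,0,0,1],[-0.002,-0.003,-0.32,0,0,0,1],[-0.002,-0.003,-0.32,0,0,0,1],[-0.002,-0.003,-0.32,0,0,0,1],[-0.002,-0.003,-0.32,0,0,0,1]],
])

```text
clock: 18.7
eef_pos: [569.3, -198.8, 22.6]
eef_rot: [-3.14, 0.001, -2.95]
wrist_force: [-0.2, -1.6, 1.3]
finger_gap: 48.0
finger_force: 1.0
```

servo_tool([
  [[0,0,0,0,0,0,1],[0,0,0,0,0,0,1],[0,0,0,0,0,0,1],[0,0,0.06,0,0,0,1],[0,0,0.14,0,0,0,1],[0,0,0.22,0,0,0,1],[0,0,0.22,0,0,0,1],[0,0,0.22,0,0,0,1]],
])

```text
clock: 19.5
eef_pos: [568.7, -198.3, 131.5]
eef_rot: [3.141, -0.0, -2.95]
wrist_force: [0.3, -0.1, -4.1]
finger_gap: 46.3
finger_force: 24.6
```

```bash
python3 go.py 590 40 133 85.8 595.8 46.9 133 85.8 595.8 46.9 79 85.8; python3 c.py 5
```

```text
t 19.5 pos [ 568.7 -198.3  131.5] yaw [ 180.   -0. -169.] gap 46.3 ff 24.6 wf [ 0.3 -0.1 -4.1]
[0.0427, 0.4765, 0.003] [-0.0001, 0.0, -0.5844]
[0.0116, 0.0138, 0.0] [0.0, 0.0, 0.0]
[0.0, 0.0, -0.108] [0.0, 0.0, 0.0]
[ 568.7 -198.3  131.5] [ 180.   -0. -169.]
top  cartons [(543.2, -107.0, 90.3, 32.6, 5.2, 45.5, 263)] deck []
scene  cartons [(542.9, -114.3, 93.5, 48.2, 4.7, 45.5, 416), (436.3, -104.5, 93.3, 48.6, -0.4, 45.5, 477), (470.4, -199.4, 92.8, 46.2, 8.5, 45.8, 478)] deck []
```

servo_tool([
  [[0.01,0.06,0.003,0,0,-0.04,1],[0.02,0.15,0.003,0,0,-0.09,1],[0.02,0.24,0.003,0,0,-0.135,1],[0.02,0.24,0.003,0,0,-0.18,1],[0.02,0.24,0.003,0,0,-0.225,1],[0.02,0.24,0.003,0,0,-0.27,1],[0.02,0.24,0.003,0,0,-0.29,1],[0.02,0.24,0.003,0,0,-0.29,1]],
])

```text
clock: 20.4
eef_pos: [578.2, -78.2, 131.5]
eef_rot: [-3.14, -0.003, 2.422]
wrist_force: [-0.6, -0.5, -2.8]
finger_gap: 46.3
finger_force: 24.6
```

servo_tool([
  [[0.01,0.06,0,0,0,-0.04,1],[0.02,0.15,0,0,0,-0.09,1],[0.03,0.25,0,0,0,-0.135,1],[0.034,0.25,0,0,0,-0.18,1],[0.034,0.25,0,0,0,-0.225,1],[0.034,0.25,0,0,0,-0.27,1],[0.034,0.25,0,0,0,-0.2944,1],[0.034,0.25,0,0,0,-0.2944,1],[0.034,0.25,0,0,0,-0.2944,1],[0.034,0.25,0,0,0,-0.2944,1]],
])

```text
clock: 21.4
eef_pos: [595.8, 46.5, 132.9]
eef_rot: [-3.141, 0.0, 1.5]
wrist_force: [0.4, 0.1, -3.3]
finger_gap: 46.5
finger_force: 24.6
```

```bash
python3 go.py 595.8 46.9 79 85.8; python3 c.py 6 | grep scene; python3 -c "
from h import *
for n in('top6','scene6'):
    W=np.load(n+'.npz')['W']
    for z in (148,153,158): print(n,z,boxes(W,z,4,60,xr=(480,720),yr=(-120,150)))
"
```

```text
t 21.4 pos [595.8  46.5 132.9] yaw [-180.    0.   86.] gap 46.5 ff 24.6 wf [ 0.4  0.1 -3.3]
[0.0001, 0.0008, -0.1079] [0.0, -0.0002, -0.0009]
scene  cartons [(544.8, -113.3, 95.0, 49.0, 3.7, 45.4, 410), (435.4, -103.5, 91.9, 49.8, 0.9, 45.6, 481), (471.3, -199.1, 93.7, 47.6, 7.6, 45.6, 485)] deck []
top6 148 [(680.5, -81.2, 74.5, 9.1, -89.8, 148.3, 83)]
top6 153 [(587.5, -7.3, 45.7, 23.5, -8.2, 154.1, 103)]
top6 158 [(586.3, -8.6, 41.2, 24.5, 1.0, 156.7, 83)]
scene6 148 [(679.9, -55.9, 126.1, 17.6, -89.9, 148.4, 129)]
scene6 153 [(594.9, 20.6, 90.4, 69.3, -84.3, 155.0, 272)]
scene6 158 [(590.7, 21.0, 91.3, 61.4, -87.5, 156.3, 286)]
```

servo_tool([
  [[0,0.0008,-0.05,0,0,-0.0009,1],[0,0.0008,-0.09,0,0,-0.0009,1],[0,0.0008,-0.104,0,0,-0.0009,1],[0,0.0008,-0.1085,0,0,-0.0009,1],[0,0.0008,-0.1085,0,0,-0.0009,1],[0,0.0008,-0.1085,0,0,-0.0009,1],[0,0.0008,-0.1085,0,0,-0.0009,0.3],[0,0.0008,-0.1085,0,0,-0.0009,0.3],[0,0.0008,-0.1085,0,0,-0.0009,0.3],[0,0.0008,-0.1085,0,0,-0.0009,0.3]],
])

```text
clock: 22.5
eef_pos: [596.0, 46.9, 79.3]
eef_rot: [3.141, -0.0, 1.495]
wrist_force: [0.2, -0.1, 0.5]
finger_gap: 65.9
finger_force: 0.0
```

servo_tool([
  [[0,0,0.06,0,0,0,0.3],[0,0,0.15,0,0,0,0.3],[-0.05,0,0.2,0,0,0.04,0.3],[-0.15,0,0.2,0,0,0.08,0.3],[-0.25,0,0.2,0,0,0.12,0.3],[-0.25,0.1,0.2,0,0,0.16,0.3],[-0.25,0.15,0.2,0,0,0.2,0.3],[-0.25,0.15,0.2,0,0,0.24,0.3],[-0.25,0.15,0.2,0,0,0.28,0.3],[-0.25,0.15,0.2,0,0,0.28,0.3]],
])

```text
clock: 23.5
eef_pos: [470.9, 122.1, 179.2]
eef_rot: [3.141, 0.0, 2.377]
wrist_force: [-0.1, -0.1, 0.1]
finger_gap: 65.8
finger_force: 0.0
```

```bash
python3 go.py ; python3 c.py 7
cat > place.py <<'E'
import sys
from h import *
# cartons on deck in pallet-local coordinates, both cameras; local from the deck rect itself
tag=sys.argv[1]; c0=np.array([550.5,56.3]); th=np.radians(-4.2); R=np.array([[np.cos(th),-np.sin(th)],[np.sin(th),np.cos(th)]])
for n in('top','scene'):
    W=np.load(n+tag+'.npz')['W']
    for b in boxes(W,102,6,60,xr=(440,660),yr=(-60,170)): print(n,((np.array(b[:2])-c0)@R).round(1),'ang',round(b[4]+4.2,1),b[2:4],b[5])
E
python3 place.py 7
```

```text
t 23.5 pos [470.9 122.1 179.2] yaw [180.    0.  136.2] gap 65.8 ff 0.0 wf [-0.1 -0.1  0.1]
[470.9 122.1 179.2] [180.    0.  136.2]
top  cartons [(543.5, -113.6, 90.0, 45.8, 5.1, 45.8, 455), (470.7, -198.4, 90.7, 45.7, 8.7, 45.6, 462), (436.3, -102.6, 87.0, 43.9, 0.6, 45.6, 465)] deck [(591.8, 26.2, 90.4, 46.7, 81.8, 101.2, 487)]
scene  cartons [(544.8, -113.9, 95.0, 47.2, 5.6, 45.5, 411), (435.9, -103.5, 92.8, 48.3, 1.1, 45.7, 479), (471.5, -199.2, 94.4, 46.8, 7.8, 45.5, 483)] deck [(591.3, 26.0, 93.3, 48.9, 81.6, 101.4, 367)]
top [ 43.4 -27. ] ang 86.0 (90.4, 46.7) 101.2
scene [ 42.9 -27.2] ang 85.8 (93.3, 48.9) 101.4
```

Carton A is in outline 2 but turned about 4° and shifted about 4 mm. I regrip it to square it up while there is still room.

```bash
python3 go.py 594.6 45.1 180 85.8 594.6 45.1 79 85.8
```

```text
t 23.6 pos [470.9 121.9 179.1] yaw [180.    0.  135.8] gap 65.7 ff 0.0 wf [ 1.  -0.  -0.6]
[0.2474, -0.1536, 0.0018] [0.0, 0.0, -0.2779]
[0.0, 0.0, -0.202] [0.0, 0.0, 0.0]
```

servo_tool([
  [[0.08,-0.05,0.002,0,0,-0.045,0.3],[0.16,-0.1,0.002,0,0,-0.09,0.3],[0.2474,-0.1536,0.002,0,0,-0.135,0.3],[0.2474,-0.1536,0.002,0,0,-0.18,0.3],[0.2474,-0.1536,0.002,0,0,-0.225,0.3],[0.2474,-0.1536,0.002,0,0,-0.2779,0.3],[0.2474,-0.1536,0.002,0,0,-0.2779,0.3],[0.2474,-0.1536,0.002,0,0,-0.2779,0.3],[0.2474,-0.1536,0.002,0,0,-0.2779,0.3],[0.2474,-0.1536,0.002,0,0,-0.2779,0.3]],
])

```text
clock: 24.6
eef_pos: [594.6, 45.2, 180.1]
eef_rot: [3.141, -0.0, 1.503]
wrist_force: [0.0, 0.4, -0.8]
finger_gap: 65.9
finger_force: 0.0
```

servo_tool([
  [[0,0,-0.1,0,0,0,0.3],[0,0,-0.18,0,0,0,0.3],[0,0,-0.202,0,0,0,0.3],[0,0,-0.202,0,0,0,0.3],[0,0,-0.202,0,0,0,1],[0,0,-0.202,0,0,0,1],[0,0,-0.202,0,0,0,1],[0,0,-0.202,0,0,0,1],[0,0,-0.202,0,0,0,1]],
])

```text
clock: 25.5
eef_pos: [595.4, 45.2, 80.8]
eef_rot: [3.139, -0.0, 1.501]
wrist_force: [-0.3, -0.1, 6.8]
finger_gap: 46.1
finger_force: 24.7
```

servo_tool([
  [[0,0,0.006,0,0,0,1],[0.003,0.002,0.008,0,0,0,1],[0.006,0.0036,0.008,0,0,0,1],[0.006,0.0036,0.008,0,0,0,1]],
])

```text
clock: 25.9
eef_pos: [597.7, 47.1, 82.9]
eef_rot: [-3.141, 0.0, 1.501]
wrist_force: [0.3, -1.2, -2.8]
finger_gap: 46.0
finger_force: 24.7
```

```bash
python3 go.py 597.7 46.9 79 85.8; python3 c.py 8 >/dev/null; python3 place.py 8;  python3 -c "
from h import *
for n in('top8','scene8'):
    W=np.load(n+'.npz')['W']
    print(n,boxes(W,106,5,60,xr=(480,720),yr=(-120,150)))
"
```

```text
t 25.9 pos [597.7  47.1  82.9] yaw [-180.    0.   86.] gap 46.0 ff 24.7 wf [ 0.3 -1.2 -2.8]
[0.0001, -0.0003, -0.0079] [0.0, -0.0001, -0.0013]
top [ 43.4 -59.6] ang -1.3 (46.0, 21.2) 103.3
scene [ 48.5 -27.6] ang -80.6 (89.5, 70.2) 103.2
top8 [(590.1, -6.7, 44.6, 20.5, -5.5, 104.2, 83)]
scene8 [(596.9, 25.4, 89.6, 70.0, -85.2, 103.7, 301)]
```

servo_tool([
  [[0,0,-0.0045,0,0,0,1],[0,0,-0.0045,0,0,0,1],[0,0,-0.0045,0,0,0,0.3],[0,0,-0.0045,0,0,0,0.3],[0,0,-0.0045,0,0,0,0.3],[0,0,0.05,0,0,0,0.3],[0,0,0.12,0,0,0,0.3],[0,0,0.2,0,0,0,0.3],[0,0,0.2,0,0,0,0.3]],
])

```text
clock: 26.9
eef_pos: [599.5, 47.0, 188.8]
eef_rot: [3.133, -0.001, 1.501]
wrist_force: [-0.1, 0.1, 0.6]
finger_gap: 65.7
finger_force: 0.0
```

servo_tool([
  [[-0.05,0,0,0,0,0.045,0.2],[-0.15,0,0,0,0,0.09,0.2],[-0.25,0,0,0,0,0.135,0.2],[-0.25,0.1,0,0,0,0.18,0.2],[-0.25,0.1,0,0,0,0.225,0.2],[-0.25,0.1,0,0,0,0.27,0.2],[-0.25,0.1,0,0,0,0.315,0.2],[-0.25,0.1,0,0,0,0.36,0.2],[-0.25,0.1,0,0,0,0.36,0.2]],
])

```text
clock: 27.8
eef_pos: [472.5, 97.0, 182.7]
eef_rot: [-3.141, -0.0, 2.635]
wrist_force: [-0.7, -0.0, -0.9]
finger_gap: 75.5
finger_force: 0.0
```

```bash
python3 go.py; python3 c.py 9; python3 place.py 9
```

```text
t 27.8 pos [472.5  97.  182.7] yaw [-180.   -0.  151.] gap 75.5 ff 0.0 wf [-0.7 -0.  -0.9]
[472.5  97.  182.7] [-180.   -0.  151.]
top  cartons [(543.7, -113.9, 90.5, 46.2, 5.2, 45.6, 446), (470.9, -198.8, 90.7, 46.5, 8.5, 45.4, 467), (436.3, -102.6, 87.0, 43.9, 0.6, 45.4, 461)] deck [(593.2, 28.0, 90.6, 46.8, 83.2, 101.5, 489)]
scene  cartons [(545.2, -114.2, 95.0, 47.7, 5.1, 45.6, 408), (436.0, -103.3, 93.5, 48.1, 1.1, 45.7, 470), (471.0, -198.8, 93.8, 48.0, 8.3, 45.7, 484)] deck [(592.8, 26.9, 91.3, 48.1, 83.0, 101.4, 363)]
top [ 44.7 -25.1] ang 87.4 (90.6, 46.8) 101.5
scene [ 44.3 -26.2] ang 87.2 (91.3, 48.1) 101.4
```

```bash
python3 go.py 456 -104.5 180 181 456 -104.5 20 181 456 -104.5 140 181 540.2 8.5 140 175.8 540.2 8.5 78 175.8
```

```text
t 27.9 pos [472.5  96.9 182.8] yaw [-180.    -0.   150.6] gap 75.2 ff 0.0 wf [ 0.1  0.4 -0.2]
[-0.033, -0.4029, -0.0056] [0.0, -0.0001, 0.169]
[0.0, 0.0, -0.32] [0.0, 0.0, 0.0]
[0.0, 0.0, 0.24] [0.0, 0.0, 0.0]
[0.1684, 0.226, 0.0] [0.0, 0.0, -0.0289]
[0.0, 0.0, -0.124] [0.0, 0.0, 0.0]
```

servo_tool([
  [[-0.01,-0.1,0,0,0,0.04,0.2],[-0.02,-0.2,0,0,0,0.08,0.2],[-0.033,-0.3,-0.005,0,0,0.12,0.2],[-0.033,-0.403,-0.005,0,0,0.169,0.2],[-0.033,-0.403,-0.005,0,0,0.169,0.2],[-0.033,-0.403,-0.005,0,0,0.169,0.2],[-0.033,-0.403,-0.005,0,0,0.169,0.2],[-0.033,-0.403,-0.005,0,0,0.169,0.2]],
], newtons=30)

```text
clock: 28.7
eef_pos: [456.1, -103.6, 180.5]
eef_rot: [3.141, -0.0, -3.121]
wrist_force: [0.5, 0.2, 0.0]
finger_gap: 75.3
finger_force: 0.0
```

servo_tool([
  [[0,0,-0.1,0,0,0,0.2],[0,0,-0.2,0,0,0,0.2],[0,0,-0.28,0,0,0,0.2],[0,0,-0.32,0,0,0,0.2],[0,0,-0.32,0,0,0,0.2],[0,0,-0.32,0,0,0,1],[0,0,-0.32,0,0,0,1],[0,0,-0.32,0,0,0,1],[0,0,-0.32,0,0,0,1],[0,0,-0.32,0,0,0,1]],
])

```text
clock: 29.7
eef_pos: [456.6, -104.6, 21.4]
eef_rot: [-3.141, 0.001, -3.12]
wrist_force: [-1.6, 1.5, 7.3]
finger_gap: 45.7
finger_force: 30.0
```

servo_tool([
  [[0,0,0,0,0,0,1],[0,0,0.06,0,0,0,1],[0,0,0.14,0,0,0,1],[0,0,0.24,0,0,0,1],[0,0,0.24,0,0,0,1],[0,0,0.24,0,0,0,1]],
])

```text
clock: 30.3
eef_pos: [456.1, -104.6, 140.9]
eef_rot: [-3.141, 0.001, -3.12]
wrist_force: [-0.5, -0.4, -4.2]
finger_gap: 46.0
finger_force: 30.0
```

```bash
python3 go.py 540.2 8.5 140 175.8 540.2 8.5 78 175.8; python3 c.py 10; python3 place.py 10;  python3 -c "
from h import *
for n in('top10','scene10'):
    W=np.load(n+'.npz')['W']
    print(n,boxes(W,165,6,60,xr=(380,520),yr=(-200,0)))
"
```

```text
t 30.3 pos [ 456.1 -104.6  140.9] yaw [-1.800e+02  1.000e-01 -1.788e+02] gap 46.0 ff 30.0 wf [-0.5 -0.4 -4.2]
[0.1681, 0.2263, -0.0017] [0.0002, 0.0004, -0.0302]
[0.0, 0.0, -0.124] [0.0, 0.0, 0.0]
[ 456.1 -104.6  140.9] [-1.800e+02  1.000e-01 -1.788e+02]
top  cartons [(551.1, -112.9, 75.7, 45.9, 4.7, 45.2, 353), (507.9, -193.0, 44.9, 14.7, -80.8, 46.1, 61)] deck [(593.1, 28.0, 90.5, 46.8, 84.0, 101.2, 492)]
scene  cartons [(543.9, -114.5, 94.2, 46.8, 4.9, 45.5, 409), (471.3, -199.1, 93.7, 46.6, 8.2, 45.7, 481)] deck []
top [ 44.6 -25.1] ang 88.2 (90.5, 46.8) 101.2
top10 [(405.8, -103.2, 49.9, 24.3, 74.0, 165.5, 152)]
scene10 [(433.0, -101.0, 91.5, 68.7, -11.8, 164.0, 513)]
```

servo_tool([
  [[0.05,0.07,0,0,0,-0.01,1],[0.1,0.14,0,0,0,-0.02,1],[0.15,0.2,0,0,0,-0.03,1],[0.168,0.2263,0,0,0,-0.0302,1],[0.168,0.2263,0,0,0,-0.0302,1],[0.168,0.2263,0,0,0,-0.0302,1],[0.168,0.2263,0,0,0,-0.0302,1]],
])

```text
clock: 31.1
eef_pos: [539.3, 7.6, 140.1]
eef_rot: [-3.141, -0.001, 3.068]
wrist_force: [0.4, 0.7, -3.7]
finger_gap: 45.9
finger_force: 30.0
```

servo_tool([
  [[0,0,-0.06,0,0,0,1],[0,0,-0.1,0,0,0,1],[0,0,-0.12,0,0,0,1],[0,0,-0.126,0,0,0,1],[0,0,-0.126,0,0,0,1],[0,0,-0.126,0,0,0,1],[0,0,-0.126,0,0,0,0.35],[0,0,-0.126,0,0,0,0.35],[0,0,-0.126,0,0,0,0.35],[0,0,-0.126,0,0,0,0.35]],
])

```text
clock: 32.1
eef_pos: [540.2, 8.6, 77.7]
eef_rot: [3.142, 0.0, 3.068]
wrist_force: [-0.3, -0.4, -0.1]
finger_gap: 61.0
finger_force: 0.0
```

servo_tool([
  [[0,0,0.06,0,0,0,0.3],[0,0,0.14,0,0,0,0.3],[0,0,0.21,0,0,0,0.2],[-0.1,0.1,0.21,0,0,0,0.2],[-0.2,0.2,0.21,0,0,0,0.2],[-0.2,0.2,0.21,0,0,0,0.2],[-0.2,0.2,0.21,0,0,0,0.2]],
])

```text
clock: 32.8
eef_pos: [437.7, 110.9, 183.0]
eef_rot: [3.141, 0.0, 3.072]
wrist_force: [-0.2, -0.8, 0.4]
finger_gap: 75.2
finger_force: 0.0
```

```bash
python3 go.py; python3 c.py 11; python3 place.py 11
```

```text
t 32.8 pos [437.7 110.9 183. ] yaw [180.   0. 176.] gap 75.2 ff 0.0 wf [-0.2 -0.8  0.4]
[437.7 110.9 183. ] [180.   0. 176.]
top  cartons [(543.9, -113.7, 90.5, 45.8, 5.0, 45.5, 456), (470.8, -198.9, 90.2, 46.1, 7.9, 45.5, 460)] deck [(593.2, 28.0, 90.7, 46.1, 83.8, 101.4, 499), (519.6, 11.7, 90.0, 46.2, -4.9, 101.3, 503)]
scene  cartons [(544.1, -114.0, 93.4, 48.2, 4.4, 45.7, 409), (470.8, -199.1, 93.4, 47.0, 7.7, 45.6, 487)] deck [(547.7, 31.2, 145.5, 94.2, -4.3, 101.4, 756)]
top [ 44.7 -25.1] ang 88.0 (90.7, 46.1) 101.4
top [-27.6 -46.7] ang -0.7 (90.0, 46.2) 101.3
scene [ -1.  -25.2] ang -0.1 (145.5, 94.2) 101.4
```

```bash
python3 go.py 524.3 -116.5 183 185
```

```text
t 32.9 pos [440.1 108.9 183. ] yaw [1.800e+02 1.000e-01 1.759e+02] gap 74.7 ff 0.0 wf [ 0.6  0.2 -0.4]
[0.1683, -0.4509, -0.0] [-0.0, 0.0003, 0.0506]
```

servo_tool([
  [[0.03,-0.1,0,0,0,0.02,0.2],[0.07,-0.2,0,0,0,0.03,0.2],[0.11,-0.3,0,0,0,0.05,0.2],[0.168,-0.45,0,0,0,0.0506,0.2],[0.168,-0.45,0,0,0,0.0506,0.2],[0.168,-0.45,0,0,0,0.0506,0.2],[0.168,-0.45,0,0,0,0.0506,0.2],[0.168,-0.45,0,0,0,0.0506,0.2],[0.168,-0.45,0,0,0,0.0506,0.2]],
])

```text
clock: 33.8
eef_pos: [524.0, -115.7, 182.7]
eef_rot: [-3.142, 0.0, -3.055]
wrist_force: [-0.7, -0.1, 0.3]
finger_gap: 75.3
finger_force: 0.0
```

servo_tool([
  [[0,0,-0.1,0,0,0,0.2],[0,0,-0.2,0,0,0,0.2],[0,0,-0.28,0,0,0,0.2],[0,0,-0.325,0,0,0,0.2],[0,0,-0.325,0,0,0,0.2],[0,0,-0.325,0,0,0,1],[0,0,-0.325,0,0,0,1],[0,0,-0.325,0,0,0,1],[0,0,-0.325,0,0,0,1],[0,0,-0.325,0,0,0,1]],
])

```text
clock: 34.8
eef_pos: [524.5, -116.5, 21.0]
eef_rot: [-3.141, 0.001, -3.056]
wrist_force: [-0.9, 1.5, 7.4]
finger_gap: 46.2
finger_force: 30.0
```

servo_tool([
  [[0,0,0,0,0,0,1],[0,0,0.06,0,0,0,1],[0,0,0.14,0,0,0,1],[0,0,0.24,0,0,0,1],[0,0,0.3,0,0,0,1],[0,0,0.3,0,0,0,1],[0,0,0.3,0,0,0,1]],
])

```text
clock: 35.5
eef_pos: [523.8, -116.3, 169.6]
eef_rot: [3.142, -0.0, -3.056]
wrist_force: [-0.1, 0.5, -2.8]
finger_gap: 45.9
finger_force: 30.0
```

```bash
python3 go.py 560.2 102.3 170 175.8 560.2 102.3 78 175.8; python3 c.py 12; python3 place.py 12
```

```text
t 35.5 pos [ 523.8 -116.3  169.6] yaw [ 180.    -0.  -175.1] gap 45.9 ff 30.0 wf [-0.1  0.5 -2.8]
[0.0728, 0.4373, 0.0008] [-0.0, -0.0, -0.0506]
[0.0, 0.0, -0.184] [0.0, 0.0, 0.0]
[ 523.8 -116.3  169.6] [ 180.    -0.  -175.1]
top  cartons [(467.7, -202.4, 84.2, 43.8, 3.2, 45.4, 297)] deck [(593.3, 28.0, 90.1, 46.5, 83.5, 101.4, 489), (519.8, 11.5, 90.3, 46.2, -4.7, 101.3, 507)]
scene  cartons [(470.2, -199.0, 92.5, 47.0, 8.6, 45.5, 483)] deck [(547.7, 30.6, 144.0, 93.5, -4.6, 101.5, 760)]
top [ 44.8 -25.1] ang 87.7 (90.1, 46.5) 101.4
top [-27.3 -46.9] ang -0.5 (90.3, 46.2) 101.3
scene [ -0.9 -25.8] ang -0.4 (144.0, 93.5) 101.5
```

servo_tool([
  [[0.02,0.1,0,0,0,-0.01,1],[0.04,0.2,0,0,0,-0.02,1],[0.06,0.3,0,0,0,-0.04,1],[0.0728,0.4373,0,0,0,-0.0506,1],[0.0728,0.4373,0,0,0,-0.0506,1],[0.0728,0.4373,0,0,0,-0.0506,1],[0.0728,0.4373,0,0,0,-0.0506,1],[0.0728,0.4373,0,0,0,-0.0506,1]],
])

```text
clock: 36.4
eef_pos: [560.2, 101.1, 169.2]
eef_rot: [-3.141, -0.001, 3.067]
wrist_force: [-0.1, -0.7, -2.3]
finger_gap: 46.1
finger_force: 30.0
```

servo_tool([
  [[0,0,0,0,0,0,1],[0,0,-0.08,0,0,0,1],[0,0,-0.15,0,0,0,1],[0,0,-0.175,0,0,0,1],[0,0,-0.184,0,0,0,1],[0,0,-0.184,0,0,0,1],[0,0,-0.184,0,0,0,1],[0,0,-0.184,0,0,0,0.35],[0,0,-0.184,0,0,0,0.35],[0,0,-0.184,0,0,0,0.35]],
])

```text
clock: 37.4
eef_pos: [560.8, 102.3, 78.7]
eef_rot: [3.141, 0.001, 3.068]
wrist_force: [0.0, 0.2, -0.6]
finger_gap: 60.8
finger_force: 0.0
```

servo_tool([
  [[0,0,0,0,0,0,0.35],[0,0,0.06,0,0,0,0.3],[0,0,0.14,0,0,0,0.3],[0,0,0.21,0,0,0,0.2],[-0.1,0.0,0.21,0,0,0,0.2],[-0.25,0,0.21,0,0,0,0.2],[-0.25,0,0.21,0,0,0,0.2],[-0.25,0,0.21,0,0,0,0.2],[-0.25,0,0.21,0,0,0,0.2]],
])

```text
clock: 38.3
eef_pos: [435.9, 102.3, 183.7]
eef_rot: [3.141, 0.001, 3.069]
wrist_force: [-0.3, -0.2, -0.4]
finger_gap: 75.1
finger_force: 0.0
```

```bash
python3 c.py 13; python3 place.py 13; python3 go.py 491.3 -197 183 188.2
```

```text
[435.9 102.3 183.7] [1.800e+02 1.000e-01 1.758e+02]
top  cartons [(470.7, -198.8, 90.4, 46.1, 8.2, 45.8, 458)] deck [(580.5, 102.2, 91.4, 46.6, -5.1, 101.0, 493), (593.4, 28.1, 90.4, 46.3, 83.7, 101.3, 488), (519.5, 11.5, 89.9, 46.3, -4.6, 101.3, 502)]
scene  cartons [(471.6, -198.9, 95.7, 46.8, 8.2, 45.7, 488)] deck [(550.8, 56.2, 149.6, 143.9, -4.5, 101.6, 1094)]
top [26.6 48. ] ang -0.9 (91.4, 46.6) 101.0
top [ 44.9 -25. ] ang 87.9 (90.4, 46.3) 101.3
top [-27.6 -47. ] ang -0.4 (89.9, 46.3) 101.3
scene [ 0.3 -0.1] ang -0.3 (149.6, 143.9) 101.6
t 38.4 pos [436.3 102.2 183.1] yaw [180.    0.  175.8] gap 75.8 ff 0.0 wf [-1.   0.1 -0.9]
[0.11, -0.5985, -0.0002] [-0.0, 0.0001, 0.0689]
```

servo_tool([
  [[0.02,-0.1,0,0,0,0.02,0.2],[0.04,-0.2,0,0,0,0.04,0.2],[0.055,-0.3,0,0,0,0.0689,0.2],[0.055,-0.3,0,0,0,0.0689,0.2],[0.055,-0.3,0,0,0,0.0689,0.2]],
])

```text
clock: 38.9
eef_pos: [463.4, -48.8, 182.5]
eef_rot: [3.141, -0.001, -3.002]
wrist_force: [-0.2, 0.6, -0.0]
finger_gap: 75.3
finger_force: 0.0
```

servo_tool([
  [[0.02,-0.1,0,0,0,0,0.2],[0.04,-0.2,0,0,0,0,0.2],[0.054,-0.2985,0,0,0,0,0.2],[0.054,-0.2985,0,0,0,0,0.2],[0.054,-0.2985,0,0,0,0,0.2],[0.054,-0.2985,0,0,0,0,0.2]],
])

```text
clock: 39.5
eef_pos: [490.2, -195.4, 182.9]
eef_rot: [3.141, -0.0, -2.997]
wrist_force: [-0.3, -0.6, 0.9]
finger_gap: 75.2
finger_force: 0.0
```

servo_tool([
  [[0,0,-0.1,0,0,0,0.2],[0,0,-0.2,0,0,0,0.2],[0,0,-0.28,0,0,0,0.2],[0,0,-0.325,0,0,0,0.2],[0,0,-0.325,0,0,0,0.2],[0,0,-0.325,0,0,0,1],[0,0,-0.325,0,0,0,1],[0,0,-0.325,0,0,0,1],[0,0,-0.325,0,0,0,1],[0,0,-0.325,0,0,0,1]],
])

```text
clock: 40.5
eef_pos: [490.4, -197.2, 21.5]
eef_rot: [-3.141, 0.001, -2.998]
wrist_force: [-2.1, 1.8, 6.6]
finger_gap: 45.6
finger_force: 30.0
```

servo_tool([
  [[0,0,0,0,0,0,1],[0,0,0.06,0,0,0,1],[0,0,0.14,0,0,0,1],[0,0,0.24,0,0,0,1],[0,0,0.3,0,0,0,1],[0,0,0.3,0,0,0,1],[0,0,0.3,0,0,0,1]],
])

```text
clock: 41.2
eef_pos: [489.7, -196.9, 170.1]
eef_rot: [3.142, -0.0, -2.999]
wrist_force: [0.2, 0.9, -2.8]
finger_gap: 45.9
finger_force: 30.0
```

```bash
python3 go.py 505.2 64.3 170 85.8 505.2 64.3 78 85.8; python3 c.py 14; python3 place.py 14
```

```text
t 41.2 pos [ 489.7 -196.9  170.1] yaw [ 180.    -0.  -171.8] gap 45.9 ff 30.0 wf [ 0.2  0.9 -2.8]
[0.031, 0.5225, -0.0002] [-0.0, 0.0, -0.5689]
[0.0, 0.0, -0.184] [0.0, 0.0, 0.0]
[ 489.7 -196.9  170.1] [ 180.    -0.  -171.8]
top  cartons [] deck [(580.3, 102.4, 91.1, 46.3, -4.8, 101.6, 498), (593.5, 28.1, 90.9, 46.6, 83.7, 101.5, 495), (519.5, 11.5, 90.0, 46.4, -4.7, 101.3, 502)]
scene  cartons [] deck [(550.3, 56.3, 149.3, 141.2, 82.1, 101.6, 1081)]
top [26.3 48.2] ang -0.6 (91.1, 46.3) 101.6
top [ 44.9 -25. ] ang 87.9 (90.9, 46.6) 101.5
top [-27.6 -47. ] ang -0.5 (90.0, 46.4) 101.3
scene [-0.2 -0. ] ang 86.3 (149.3, 141.2) 101.6
```

servo_tool([
  [[0.005,0.08,0,0,0,-0.04,1],[0.01,0.16,0,0,0,-0.09,1],[0.015,0.26,0,0,0,-0.135,1],[0.015,0.26,0,0,0,-0.18,1],[0.015,0.26,0,0,0,-0.225,1],[0.015,0.26,0,0,0,-0.27,1],[0.015,0.26,0,0,0,-0.285,1],[0.015,0.26,0,0,0,-0.285,1]],
])

```text
clock: 42.1
eef_pos: [496.9, -66.9, 169.1]
eef_rot: [-3.14, -0.002, 2.389]
wrist_force: [-0.6, -0.7, -1.3]
finger_gap: 45.8
finger_force: 30.0
```

servo_tool([
  [[0.005,0.08,0,0,0,-0.04,1],[0.01,0.16,0,0,0,-0.09,1],[0.016,0.2625,0,0,0,-0.135,1],[0.016,0.2625,0,0,0,-0.18,1],[0.016,0.2625,0,0,0,-0.225,1],[0.016,0.2625,0,0,0,-0.2839,1],[0.016,0.2625,0,0,0,-0.2839,1],[0.016,0.2625,0,0,0,-0.2839,1],[0.016,0.2625,0,0,0,-0.2839,1],[0.016,0.2625,0,0,0,-0.2839,1]],
])

```text
clock: 43.1
eef_pos: [505.3, 64.1, 170.2]
eef_rot: [-3.141, 0.0, 1.499]
wrist_force: [-0.8, 1.0, -2.2]
finger_gap: 45.4
finger_force: 30.0
```

```bash
python3 go.py 505.2 64.3 78 85.8; python3 c.py 15; python3 place.py 15;  python3 -c "
from h import *
for n in('top15','scene15'):
    W=np.load(n+'.npz')['W']
    print(n,boxes(W,194,6,60,xr=(440,600),yr=(-50,200)))
"
```

```text
t 43.1 pos [505.3  64.1 170.2] yaw [-180.     0.    85.9] gap 45.4 ff 30.0 wf [-0.8  1.  -2.2]
[-0.0002, 0.0003, -0.1843] [0.0, -0.0002, -0.0006]
[505.3  64.1 170.2] [-180.     0.    85.9]
top  cartons [] deck [(591.6, 13.2, 60.1, 46.1, 84.3, 100.9, 299), (519.8, 10.2, 90.4, 43.9, -4.5, 101.4, 432)]
scene  cartons [] deck [(550.3, 53.8, 145.2, 140.5, -4.5, 101.7, 855)]
top [ 44.1 -40. ] ang 88.5 (60.1, 46.1) 100.9
top [-27.2 -48.2] ang -0.3 (90.4, 43.9) 101.4
scene [-0.  -2.5] ang -0.3 (145.2, 140.5) 101.7
top15 []
scene15 [(507.2, 60.1, 74.3, 54.1, 23.1, 194.4, 231)]
```

servo_tool([
  [[0,0,-0.08,0,0,0,1],[0,0,-0.15,0,0,0,1],[0,0,-0.175,0,0,0,1],[0,0,-0.184,0,0,0,1],[0,0,-0.184,0,0,0,1],[0,0,-0.184,0,0,0,1],[0,0,-0.184,0,0,0,0.35],[0,0,-0.184,0,0,0,0.35],[0,0,-0.184,0,0,0,0.35],[0,0,-0.184,0,0,0,0.35]],
])

```text
clock: 44.2
eef_pos: [505.6, 64.3, 78.8]
eef_rot: [3.141, -0.0, 1.498]
wrist_force: [-0.4, -0.7, -0.4]
finger_gap: 61.2
finger_force: 0.0
```

servo_tool([
  [[0,0,0.06,0,0,0,0.3],[0,0,0.14,0,0,0,0.3],[0,0,0.21,0,0,0,0.2],[-0.1,0.1,0.21,0,0,0.045,0.2],[-0.15,0.2,0.21,0,0,0.09,0.2],[-0.15,0.33,0.21,0,0,0.135,0.2],[-0.15,0.33,0.21,0,0,0.18,0.2],[-0.15,0.33,0.21,0,0,0.225,0.2],[-0.15,0.33,0.21,0,0,0.27,0.2],[-0.15,0.33,0.21,0,0,0.3,0.2]],
])

```text
clock: 45.2
eef_pos: [430.3, 229.6, 183.6]
eef_rot: [-3.142, 0.0, 2.446]
wrist_force: [-0.5, -1.3, -0.5]
finger_gap: 74.9
finger_force: 0.0
```

servo_tool([
  [[0,0,0,0,0,0.045,0.2],[0,0,0,0,0,0.09,0.2],[0,0,0,0,0,0.135,0.2],[0,0,0,0,0,0.18,0.2],[0,0,0,0,0,0.2,0.2],[0,0,0,0,0,0.2,0.2]],
])

```text
clock: 45.8
eef_pos: [430.5, 229.2, 183.6]
eef_rot: [3.142, 0.0, 3.069]
wrist_force: [0.7, -0.2, -0.1]
finger_gap: 75.1
finger_force: 0.0
```

```bash
python3 c.py 16; python3 place.py 16; python3 go.py 428 229 150 176.8; python3 -c "
import numpy as np,cv2
for k,sl in(('top16',(slice(160,275),slice(115,255))),):
    cv2.imwrite('pics/d16.png',cv2.resize(np.load(k+'.npz')['f'][sl][...,::-1],(700,575),interpolation=cv2.INTER_CUBIC))
"
```

```text
[430.5 229.2 183.6] [180.    0.  175.9]
top  cartons [] deck [(580.1, 102.3, 90.6, 46.1, -4.7, 101.3, 497), (593.4, 27.7, 89.9, 46.5, 83.3, 101.5, 498), (519.7, 11.7, 90.3, 46.4, -5.2, 101.4, 500), (505.7, 84.5, 90.8, 45.8, 86.3, 101.2, 504)]
scene  cartons [] deck [(550.8, 55.6, 146.9, 142.4, -4.7, 101.5, 1457)]
top [26.2 48. ] ang -0.5 (90.6, 46.1) 101.3
top [ 44.9 -25.4] ang 87.5 (89.9, 46.5) 101.5
top [-27.5 -46.7] ang -1.0 (90.3, 46.4) 101.4
top [-46.7  24.8] ang 90.5 (90.8, 45.8) 101.2
scene [ 0.4 -0.7] ang -0.5 (146.9, 142.4) 101.5
t 45.9 pos [430.5 229.2 183.6] yaw [180.    0.  175.7] gap 75.2 ff 0.0 wf [0.6 0.6 0.4]
[-0.0049, -0.0005, -0.0672] [-0.0, 0.0, 0.0062]
```

View pics/d16.png

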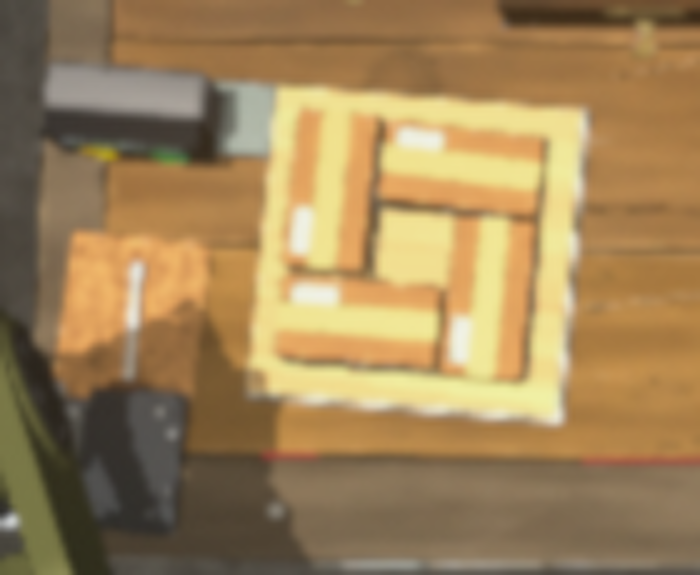

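All four cartons lie in the pinwheel, and the awl is on the mat with its tip at (135,265) in the crop. Next I pick up the awl again.

servo_tool([
  [[0,0,-0.1,0,0,0,0.2],[0,0,-0.2,0,0,0,0.2],[0,0,-0.3,0,0,0,0.2],[0,0,-0.354,0,0,0,0.2],[0,0,-0.354,0,0,0,0.2],[0,0,-0.354,0,0,0,1],[0,0,-0.354,0,0,0,1],[0,0,-0.354,0,0,0,1],[0,0,-0.354,0,0,0,1],[0,0,-0.354,0,0,0,1]],
], newtons=45)

```text
clock: 46.9
eef_pos: [430.5, 229.3, 6.7]
eef_rot: [3.141, 0.0, 3.068]
wrist_force: [-0.3, 0.5, -1.0]
finger_gap: 38.3
finger_force: 0.0
```

servo_tool([
  [[0,0,0,0,0,0,1],[0,0,0,0,0,0,1],[0,0,0,0,0,0,1],[0,0,0.06,0,0,0,1],[0,0,0.112,0,0,0,1],[0,0,0.112,0,0,0,1],[0,0,0.112,0,0,0,1]],
])

```text
clock: 47.6
eef_pos: [430.4, 229.2, 62.3]
eef_rot: [3.141, 0.0, 3.068]
wrist_force: [0.2, 0.2, -2.2]
finger_gap: 27.6
finger_force: 44.7
```

```bash
python3 go.py 430 203 61.6 175.9 475 203.3 61.6 175.9; python3 c.py 17 >/dev/null; python3 tip.py 17
```

```text
t 47.6 pos [430.4 229.2  62.3] yaw [180.    0.  175.8] gap 27.6 ff 44.7 wf [ 0.2  0.2 -2.2]
[-0.0008, -0.0524, -0.0013] [-0.0, 0.0001, 0.0006]
[0.09, 0.0006, 0.0] [0.0, 0.0, 0.0]
top 51
[[479.9, 222.3, 79.2], [485.7, 226.3, 74.9], [491.4, 226.1, 76.5], [497.1, 226.3, 76.6], [502.8, 223.4, 77.6], [508.8, 227.6, 72.6], [511.8, 222.2, 71.2], [517.2, 224.3, 75.7], [523.4, 222.6, 70.9], [528.9, 222.3, 73.8], [534.8, 225.7, 72.2], [537.4, 222.3, 75.3], [543.2, 225.4, 74.9]] [[543.2, 225.4, 74.9], [543.3, 222.6, 74.5], [543.7, 220.6, 70.5]]
scene 27
[[484.2, 225.2, 71.3], [487.9, 224.1, 73.0], [496.7, 224.5, 70.0], [504.2, 222.5, 73.3], [509.7, 223.3, 72.7], [517.1, 222.0, 71.8], [526.2, 222.4, 68.8], [528.3, 223.8, 70.6], [533.5, 223.4, 75.0], [534.7, 217.0, 72.9], [537.1, 218.6, 74.4], [540.3, 221.2, 74.9], [544.7, 221.6, 71.5], [547.6, 223.8, 72.4]] [[544.7, 221.6, 71.5], [546.6, 227.1, 71.6], [547.6, 223.8, 72.4]]
```

servo_tool([
  [[0,-0.05,-0.0013,0,0,0,1],[0.04,-0.0518,-0.0013,0,0,0,1],[0.089,-0.0518,-0.0013,0,0,0,1],[0.089,-0.0518,-0.0013,0,0,0,1],[0.089,-0.0518,-0.0013,0,0,0,1],[0.089,-0.0518,-0.0013,0,0,0,1]],
])

```text
clock: 48.35
eef_pos: [474.0, 203.3, 61.2]
eef_rot: [-3.141, -0.001, 3.069]
wrist_force: [0.1, 0.2, -0.2]
finger_gap: 27.5
finger_force: 44.7
```

```bash
python3 go.py
python3 - <<'E'
from h import *
c=manip.camera('scene'); b=c['frame'][145:175,150:196][...,::-1]
t=manip.camera('top'); b2=t['frame'][170:235,120:180][...,::-1]
cv2.imwrite('pics/z3.png',np.hstack([cv2.resize(b,(598,390),interpolation=cv2.INTER_CUBIC),cv2.resize(b2,(200,390),interpolation=cv2.INTER_CUBIC)]))
E
```

```text
t 48.35 pos [474.  203.3  61.2] yaw [-1.800e+02 -1.000e-01  1.758e+02] gap 27.5 ff 44.7 wf [ 0.1  0.2 -0.2]
```

View pics/z3.png

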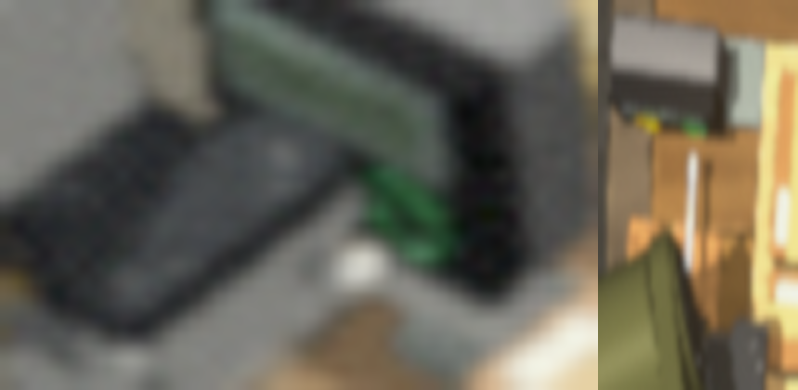

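servo_tool([
  [[0.006,0.003,0.003,0,0,0,1],[0.014,0.003,0.003,0,0,0,1],[0.022,0.002,0.003,0,0,0,1],[0.03,0.001,0.003,0,0,0,1],[0.036,0.0005,0.003,0,0,0,1],[0.036,0.0005,0.003,0,0,0,1],[0.036,0.0005,0.003,0,0,0,1]],
])

```text
clock: 49.15
eef_pos: [492.8, 203.5, 63.2]
eef_rot: [-3.141, -0.0, 3.068]
wrist_force: [-1.2, 0.6, -0.5]
finger_gap: 27.1
finger_force: 44.7
```

```bash
python3 avg.py
```

```text
[492.88 203.58  63.4 ] [-0.69 -0.   -0.96] [0.48 0.51 0.44] 49.45
```

servo_tool([
  [[0.002,0,0,0,0,0,1],[0.005,0,0,0,0,0,1],[0.005,0,0,0,0,0,1]],
])

```text
clock: 49.75
eef_pos: [495.5, 203.6, 63.3]
eef_rot: [-3.141, -0.0, 3.068]
wrist_force: [-2.1, -0.8, -0.5]
finger_gap: 27.1
finger_force: 44.7
```

```bash
python3 avg.py
```

```text
[495.41 203.56  63.34] [-2.08 -0.5  -0.81] [0.47 0.48 0.47] 50.05
```

servo_tool([
  [[0.002,0,0,0,0,0,1],[0.004,0,0,0,0,0,1],[0.004,0,0,0,0,0,1]],
])

```text
clock: 50.35
eef_pos: [497.5, 203.5, 63.4]
eef_rot: [-3.142, -0.0, 3.068]
wrist_force: [-2.7, -0.7, -0.6]
finger_gap: 26.9
finger_force: 44.7
```

```bash
python3 avg.py
```

```text
[497.43 203.56  63.35] [-3.32 -0.59 -1.07] [0.57 0.36 0.3 ] 50.65
```

servo_tool([
  [[0.002,0,0,0,0,0,1],[0.005,0,0,0,0,0,1],[0.005,0,0,0,0,0,1],[0.005,0,0,0,0,0,1]],
])

```text
clock: 51.05
eef_pos: [498.4, 203.5, 62.7]
eef_rot: [-3.141, -0.004, 3.068]
wrist_force: [-12.9, -0.5, 0.5]
finger_gap: 27.7
finger_force: 44.7
```

```bash
python3 avg.py
```

```text
[498.36 203.53  62.71] [-12.26  -0.25   0.22] [0.29 0.4  0.29] 51.35
```

```bash
python3 c.py 18|grep -c deck; python3 place.py 18; python3 go.py 428 229 62.5 175.9
```

```text
2
top [26.2 48. ] ang 0.1 (90.6, 46.9) 101.1
top [ 44.9 -25.2] ang 87.7 (90.6, 46.1) 101.7
top [-27.5 -46.6] ang -0.7 (90.0, 46.4) 101.2
top [-46.6  24.7] ang 90.5 (90.5, 46.3) 101.4
scene [ 0.  -0.5] ang -0.4 (146.6, 145.0) 101.4
t 51.45 pos [498.4 203.5  62.7] yaw [-179.9   -0.2  175.8] gap 27.1 ff 44.7 wf [-12.   -0.7   0.3]
[-0.1407, 0.051, -0.0004] [0.0002, -0.0013, 0.0005]
```

servo_tool([
  [[-0.04,0.002,0,0,0,0,1],[-0.1,0.002,0,0,0,0,1],[-0.14,0.052,0,0,0,0,1],[-0.14,0.052,0,0,0,0,1],[-0.14,0.052,-0.06,0,0,0,1],[-0.14,0.052,-0.1,0,0,0,1],[-0.14,0.052,-0.112,0,0,0,1],[-0.14,0.052,-0.112,0,0,0,1],[-0.14,0.052,-0.112,0,0,0,1]],
])

```text
clock: 52.35
eef_pos: [430.8, 229.6, 8.0]
eef_rot: [3.141, 0.001, 3.068]
wrist_force: [0.2, 0.3, -0.2]
finger_gap: 27.2
finger_force: 44.9
```

servo_tool([
  [[0,0,0,0,0,0,0.3],[0,0,0,0,0,0,0.3],[0,0,0,0,0,0,0.3],[0,0,0.1,0,0,0,0.3],[0,0,0.2,0,0,0,0.3],[0,0,0.3,0,0,0,0.3],[-0.2,0,0.4,0,0,0,0.3],[-0.2,0,0.4,0,0,0,0.3],[-0.2,0,0.4,0,0,0,0.3],[-0.2,0,0.4,0,0,0,0.3]],
])

```text
clock: 53.35
eef_pos: [329.6, 229.9, 208.6]
eef_rot: [3.14, 0.003, 3.07]
wrist_force: [1.1, -0.6, 0.1]
finger_gap: 65.5
finger_force: 0.0
```

```bash
python3 c.py 19; python3 place.py 19; python3 -c "
import numpy as np,cv2
cv2.imwrite('pics/d19.png',np.hstack([cv2.resize(np.load(k+'.npz')['f'][160:280,a:a+120][...,::-1],(400,400),interpolation=cv2.INTER_CUBIC) if k[0]=='t' else cv2.resize(np.load(k+'.npz')['f'][125:245,a:a+120][...,::-1],(400,400),interpolation=cv2.INTER_CUBIC) for k,a in(('top19',115),('scene19',110))]))
W=np.load('top19.npz')['W'];X,Y,Z=np.moveaxis(W,-1,0);q=W[(X>360)&(X<560)&(Y>190)&(Y<275)&(Z>9)&(Z<45)];print(q.min(0),q.max(0),np.median(q,0))
"
```

```text
[329.6 229.9 208.6] [1.799e+02 1.000e-01 1.759e+02]
top  cartons [] deck [(580.4, 102.2, 90.5, 46.1, -4.3, 101.0, 488), (593.4, 27.8, 90.2, 46.4, 83.3, 101.4, 493), (519.8, 11.4, 90.2, 46.1, -4.6, 101.3, 510), (505.6, 84.0, 90.1, 46.0, 86.4, 101.6, 503)]
scene  cartons [] deck [(550.4, 56.0, 145.9, 145.1, 84.7, 101.5, 1459)]
top [26.5 48. ] ang -0.1 (90.5, 46.1) 101.0
top [ 44.9 -25.3] ang 87.5 (90.2, 46.4) 101.4
top [-27.3 -47. ] ang -0.4 (90.2, 46.1) 101.3
top [-46.8  24.3] ang 90.6 (90.1, 46.0) 101.6
scene [-0.1 -0.3] ang 88.9 (145.9, 145.1) 101.5
[379.36449951 193.29678527   9.03445512] [554.9479497  272.97019891  38.86370776] [441.7108852  226.43092635  24.61032934]
```

View pics/d19.png

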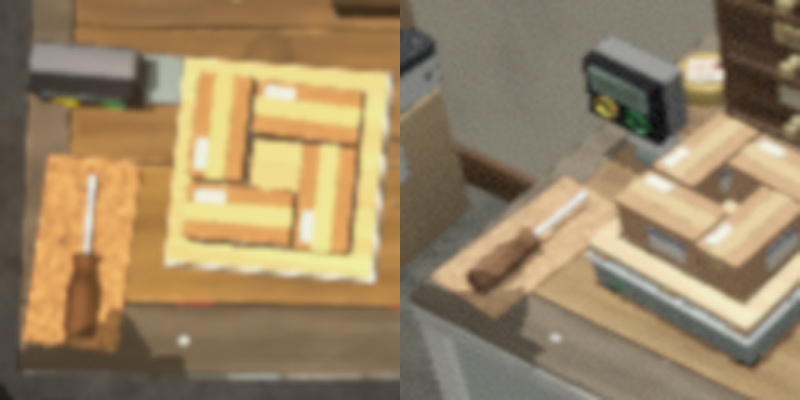

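The picture shows the awl lying on the mat, handle at (85,290), and all four cartons in the pinwheel. The arm is clear, so I hand the job in.

```bash
python3 -c "
from cell import manip
print(manip.sign_off())"
```

```text
the job is handed in; nothing more can be done
None
```

I handed the job in at about 53 s of the 210 s allowed. Both keys were pressed to their stops, all four cartons are in the pinwheel and the awl is on the mat. The hand-in gave no verdict.

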